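# Unload the jar warmer with the pull hook

## Robot

A 6-joint arm with a two-finger parallel gripper is mounted at the origin on the work surface. World frame = base frame: x ahead of the robot, y to its left, z up, the work surface at z = 0. Lengths are in mm, angles in rad, forces in N, time in s.
With the tool pointing down it reaches from about 275 to 1000 mm from the base axis. Payload 8.4 kg.
Tool frame: the origin (TCP) lies at the very end of the fingers, on their centre line; the grasp point (between the pads) lies 19 mm behind it (r.tcp_to_grasp is the distance from the TCP to the grasp point, in mm); z points along the fingers, y is the line along which they close (so a half turn about z gives the same grasp; the last joint's range is limited). The gripper opens to 85 mm and grips with 20 to 120 N. Pads are 22 mm wide; open, the fingers measure 114 mm over their backs; the gripper's body (76 mm by 85 mm) begins 54 mm behind the grasp point. The pads swing forward as they close: fully open they stand 13 mm farther back than shut.
Start: joints at [-0.002, 0.353, 1.633, -0, 1.155, -0.002], TCP at [625.002, -0, 231.281] pointing down, gripper open.
Joint ranges: [-2.63, 2.63], [-0.92, 2.1], [0.06, 2.66], [-1.3, 4.44], [0, 2.69], [-3.02, 3.02]. Speed limits (rad/s): [2.22, 2.22, 2.79, 3.14, 3.14, 3.14].

## Interface

Orientations are given as [roll, pitch, yaw] about the fixed x, y, z axes, in that order (R = Rz(yaw) Ry(pitch) Rx(roll)).
In Python, from rig import r gives the robot as it stands. The module is installed in compiled form; this text tells all that it offers.
- The arm moves only by the tool play_rows, never from a script. Its argument "rows" is a list of rows, each an object with "dp": the shift along the tool's x, y, z in units of 40 mm (1.0 is 40 mm), a list of three; "turn": the turn, a rotation vector about the tool's x, y, z in units of 6 degrees (1.0 is 6 degrees), a list of three; "fingers": the closure, from 0 (fully open) to 1 (shut). In form: [{"dp": [tx, ty, tz], "turn": [wx, wy, wz], "fingers": fingers}, ...]. A call has 1 to 5 rows; each row shifts and turns the commanded pose from where the row before left it, along the tool's axes as they then stand; what a row does not reach is not made up. A row lasts 1/12 s, in which the tool goes at most 41.7 mm and 7.16 degrees, less where a joint would pass 70% of its speed; a pose out of reach is approached as far as the arm can. A call is refused whole if a number of a shift passes 1 or a number of a turn 1, either way. A call with a gripper value outside its range is refused whole. The fingers move at their own pace and stop on an object; "force" is the grip in N (left out, the last holds). Time passes only in rows, so rows that do not move let the fingers close. It gives the time, the measured TCP pose, the force, the opening and the grip force at its end, in the units of the state.
- r.sense(): the state, without advancing time (a new reading comes with each control period).
- r.grab_frame(name): name is "scene" or "side" or "wrist"; returns a dict with "pixels" (384x512x3 uint8, red, green, blue), "fx", "fy", "cx", "cy" (pixels), "pose" (4x4, takes a point from camera to world coordinates). Camera axes: x right, y down, z forward; pixel columns grow to the right and rows downward; lengths in mm; the calibration is good to about 2 mm. A picture is of the moment at which its call begins. There is no depth.
- r.sign_off(): hands the job in; it is judged then, once.
The state is a dict: "clock": time; "qpos": joint angles; "qvel": joint speeds; "joint_efforts": joint torques, N m; "eef_pos": TCP position; "tcp_rot": TCP orientation; "contact_force": force on the tool from outside, world axes, zero at the start; "wrist_torque": the same for the moment, N m; "opening": opening from 0.0 (shut) to 1.0 (fully open); "grasp_force": force on a finger pad.
Only numpy, scipy, OpenCV 4.12 (cv2) and the standard library are available. Lean on these libraries where they do the work, as an engineer would, in place of code of your own. Each camera call takes 0.05 s, during which the arm holds its last target. There are 200 camera calls.

## Task

The jars in the warmer are ready: take the hook from its stand, reach it under the warmer's ledge to catch the tray's hidden eye and draw the tray out with it. Stand every jar upright on the black stage plate in neat rows, blue caps on the blue spots and orange caps on the orange spots, one jar centred on each spot used. When the tray is empty slide it fully home, put the hook back in its stand, and roll the thumbwheel until the red pointer lies in the green band, leaving everything else on the bench undisturbed.

Things in the scene. Friction and masses are not known exactly. Their poses are not given: they have to be found in the camera images.
- warmer: white jar warmer, fixed, 300 deep, 290 wide, 78 mm tall; its top plate (underside 70 mm over the bench) is a ledge above the tray, open below in front for 270 mm. On its left (+y) a grey pod 75 wide, 60 tall, front end 95 mm ahead of the ledge edge. Origin: on the bench under the middle of the ledge's front edge; x axis into the warmer, z up. A yellow line on the ledge lies over the eye of the shut tray
- tray (a joint): how far the tray is out, m: 0 home, 0.155 at its stop; moves along the warmer's -x; about 2 N moves it, stays where left. Aluminium, inside 60 deep (x) by 250 mm wide, floor 10 and rim 19 mm over the bench; room inside reaches from 22 to 82 mm behind the eye's centre. Home, it and its jars are wholly under the ledge; fully out, the room ends 53 mm short of the ledge edge
- eye (a point): centre of the yellow eye on the tray's front: a ring lying flat (hole upright), 28 mm clear inside, of 5 mm wire, mid-plane 18 mm above the bench; nothing but bench under the hole. With the tray home it is 20 mm in behind the ledge's front edge, hidden from above, midway along the ledge. The tray's front wall begins 18 mm behind it
- hook: pull hook, 80 g: blue handle 76 x 14 x 18 mm (long, wide, tall) with a 7 mm steel rod going on from its front end along +x, bent straight down at the end. Origin: middle of the handle; x axis along the rod to the bend, z up. The prong, 7 mm thick, has its axis 90 mm ahead of the origin and its tip 27.5 mm below it. Starts seated in its stand, prong down
- hook_stand: grey fixed hook stand: plate 140 x 70 x 8 mm with two forked posts, 8 mm long, 31 mm before and behind its origin; the handle is free between them. The forks carry the handle's underside 41 mm up and flare from 19 to 31 mm apart at 57 mm up. Origin: on the bench under the middle of the seated handle (itself 50 mm up); x axis the way the seated hook points
- wheel (a joint): turn of the thumbwheel, rad, 0 to 3: black, ribbed, 60 mm across, 10 thick, axis along the warmer's y; its top 7 mm stand out of a slot in the pod. Stroking the top to the warmer's +x raises it, 30 mm per rad; 0.7 N at the rim turns it, stays where left. It moves a red pointer 20 mm per rad the same way; mid green band is 0.6, inside the band 0.35 to 0.85
- wheel_top (a point): top of the unpressed thumbwheel's rim, 67 mm above the bench, 7 above the pod. The wheel is sprung: pressed down it yields (1.5 N to begin, then 1.5 N per mm, 5 mm at most). The white scale with the red pointer and the 10 mm green band is 32 mm to its left (+y); the band's middle is 21 mm nearer the robot than the wheel's top
- stage: black stage plate, 220 x 220 x 10 mm, fixed on the bench, with a row of three blue spots (far, +x side) and a row of two orange spots (near side). Origin: centre of its underside, x axis from the orange to the blue row
- blue_spot0 (a point): flat blue disc, 44 mm across, on the stage plate: centre of its face (10 mm above the bench). The blue spots lie in one row, 50 mm apart along the plate's y axis; the blue row (three) and the orange row (two) are 96 mm apart (number 0, from the left, +y, end)
- blue_spot1 (a point): flat blue disc, 44 mm across, on the stage plate: centre of its face (10 mm above the bench). The blue spots lie in one row, 50 mm apart along the plate's y axis; the blue row (three) and the orange row (two) are 96 mm apart (number 1, from the left, +y, end)
- blue_spot2 (a point): flat blue disc, 44 mm across, on the stage plate: centre of its face (10 mm above the bench). The blue spots lie in one row, 50 mm apart along the plate's y axis; the blue row (three) and the orange row (two) are 96 mm apart (number 2, from the left, +y, end)
- orange_spot0 (a point): flat orange disc, 44 mm across, on the stage plate: centre of its face (10 mm above the bench). The orange spots lie in one row, 50 mm apart along the plate's y axis; the blue row (three) and the orange row (two) are 96 mm apart (number 0, from the left, +y, end)
- orange_spot1 (a point): flat orange disc, 44 mm across, on the stage plate: centre of its face (10 mm above the bench). The orange spots lie in one row, 50 mm apart along the plate's y axis; the blue row (three) and the orange row (two) are 96 mm apart (number 1, from the left, +y, end)
- blue_a: lidded sample jar, upright cylinder 36 mm across and 50 mm tall, 50 to 100 g, heavy-based (centre of mass 13 mm up), white below with a blue cap (top 18 mm). Origin: centre of its underside, z axis up. Starts in the warmer's tray; may be absent (None)
- blue_b: lidded sample jar, upright cylinder 36 mm across and 50 mm tall, 50 to 100 g, heavy-based (centre of mass 13 mm up), white below with a blue cap (top 18 mm). Origin: centre of its underside, z axis up. Starts in the warmer's tray; may be absent (None)
- blue_c: lidded sample jar, upright cylinder 36 mm across and 50 mm tall, 50 to 100 g, heavy-based (centre of mass 13 mm up), white below with a blue cap (top 18 mm). Origin: centre of its underside, z axis up. Starts in the warmer's tray; may be absent (None)
- orange_a: lidded sample jar, upright cylinder 36 mm across and 50 mm tall, 50 to 100 g, heavy-based (centre of mass 13 mm up), white below with an orange cap (top 18 mm). Origin: centre of its underside, z axis up. Starts in the warmer's tray; may be absent (None)
- orange_b: lidded sample jar, upright cylinder 36 mm across and 50 mm tall, 50 to 100 g, heavy-based (centre of mass 13 mm up), white below with an orange cap (top 18 mm). Origin: centre of its underside, z axis up. Starts in the warmer's tray; may be absent (None)
- dish_stack: bystander, leave it alone: stack of clear dishes, 60 mm across, 47 mm tall, on top of the warmer. Origin: centre of its underside
- amber_bottle: bystander, leave it alone: amber bottle, 60 mm across, 130 mm tall. Origin: centre of its underside
- tip_box: bystander, leave it alone: clear box of pipette tips with a green lid, 85 x 120 x 64 mm. Origin: centre of its underside
- timer: bystander, leave it alone: white bench timer, 50 x 70 x 22 mm. Origin: centre of its underside
- slide_case: bystander, leave it alone: yellow slide case, 90 x 35 x 30 mm. Origin: centre of its underside
- beaker: bystander, leave it alone: glass beaker, 66 mm across, 80 mm tall. Origin: centre of its underside
Things that resemble listed ones, but are neither listed nor needed, are in the scene too. There is more than one size of the hook; the one meant has the size given above.

How it is judged:
By the outcome, as a careful person would: the job done as asked, in the order asked, and still so for the second after the job is handed in, with the robot touching nothing.
Of blue_a, blue_b, blue_c, orange_a, orange_b only 3 to 5 are there at a start; the rules pass over those that are not, and their reading is None.
At some moment in a run one of blue_a, blue_b, blue_c, orange_a, orange_b may be knocked a few centimetres aside while the robot is not near it.
It also fails if it takes over 210 s, if anything falls off the work surface, if the arm or the gripper's body presses on something with over 40 N, if the wrist force passes 120 N, or if a joint passes its speed limit or range.

## Working session

There is one attempt and no reset: what is moved stays moved. The work goes in short steps, Python scripts to look and compute and a tool call to move; the robot and the scene stay as the last step left them, time stands still between calls to the robot, and variables do not carry over. Pictures are saved under pics/ and viewed, at most 14 in all, crops included, and the job is handed in when it is done.

Besides the shell and the picture viewer there is one more tool, called as name(argument=value, ...) on one line, values as JSON. play_rows: Moves the arm, as the interface text tells. Its arguments: {"type":"object","properties":{"rows":{"type":"array"},"force":{"type":"number"}},"required":["rows"]}

```bash
mkdir -p pics; cat > h.py <<'E'
import numpy as np,cv2
from rig import r
def grab(n,f=None):
    g=r.grab_frame(n)
    if f: cv2.imwrite('pics/'+f,g['pixels'][:,:,::-1])
    return g
def w(g,u,v,z):
    P=np.array(g['pose']);d=P[:3,:3]@np.array([(u-g['cx'])/g['fx'],(v-g['cy'])/g['fy'],1]);o=P[:3,3]
    return (o+d*(z-o[2])/d[2]).round(1)
def px(g,p):
    P=np.array(g['pose']);c=P[:3,:3].T@(np.array(p,float)-P[:3,3])
    return (c[0]/c[2]*g['fx']+g['cx']).round(1),(c[1]/c[2]*g['fy']+g['cy']).round(1)
E
python3 - <<'E'
from h import *
import pickle
a=[grab(n) for n in("scene","side")]
pickle.dump(a,open('g0.pkl','wb'))
for n,g in zip("ab",a):
    print(np.array(g['pose']).round(3).tolist(),g['fx'],g['cx'],g['cy'])
    cv2.imwrite(f'pics/{n}.png',cv2.resize(g['pixels'][:,:,::-1],(800,600),interpolation=cv2.INTER_CUBIC))
print(r.sense())
E
```

```text
[[0.86, 0.384, -0.337, 1052.897], [0.511, -0.645, 0.568, -789.113], [0.001, -0.661, -0.75, 1212.434], [0.0, 0.0, 0.0, 1.0]] 403.2340085980409 249.59458275115082 185.8786271766156
[[-0.76, -0.501, 0.413, 31.825], [-0.65, 0.582, -0.489, 637.369], [0.005, -0.64, -0.768, 1027.371], [0.0, 0.0, 0.0, 1.0]] 427.6756682981337 250.74065460314492 190.65666607183078
{'clock': 0.1, 'qpos': array([-2.41016583e-03,  3.53607283e-01,  1.63407119e+00, -1.37016057e-06,
        1.15521565e+00, -2.42092622e-03]), 'qvel': array([-1.02049903e-03, -3.20480514e-04, -2.19351433e-03,  4.92875220e-05,
       -1.85430092e-04, -2.09876577e-05]), 'joint_efforts': array([ 4.27485766e-04, -6.06356549e+01, -3.42817569e+01, -7.40920814e-05,
        3.91241178e-03, -4.99377973e-05]), 'eef_pos': array([ 6.24558576e+02, -5.71788318e-03,  2.30614138e+02]), 'tcp_rot': array([-3.14029119e+00, -1.89794077e-06,  1.57080764e+00]), 'contact_force': array([0.09210511, 0.7399024 , 0.27343241]), 'wrist_torque': array([-0.01053604, -0.00030673, -0.02335779]), 'grasp_force': 0.0, 'opening': 0.9963562695575153}
```

View pics/a.png

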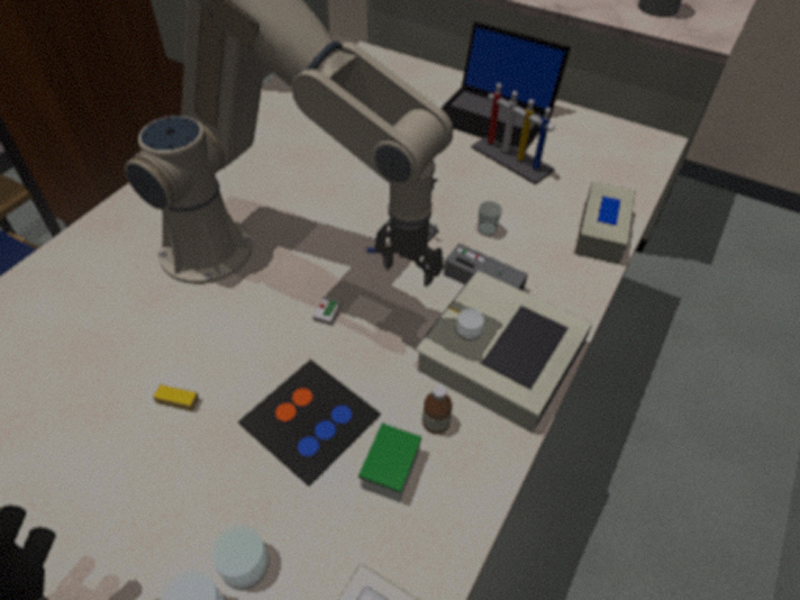

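View pics/b.png

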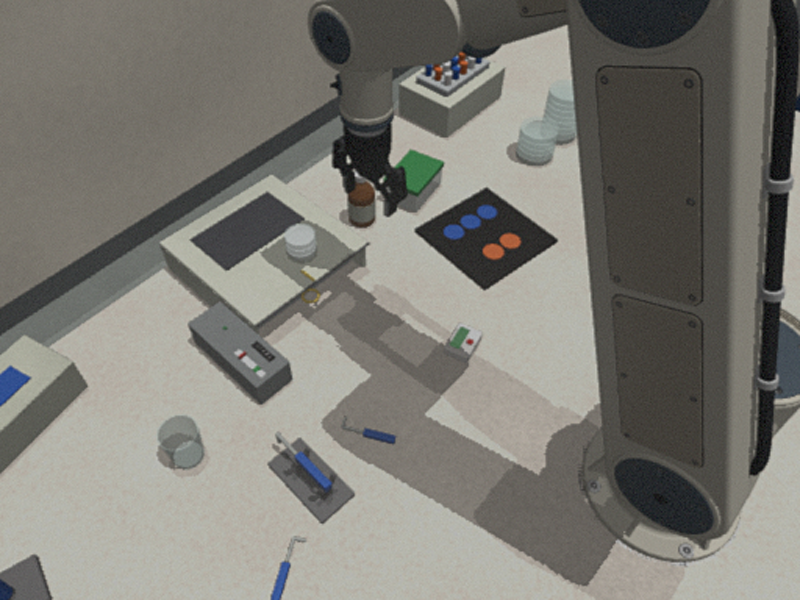

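The scene image shows the stage around (310,420) and the warmer around (505,345). In the side image the blue-handled hooks are at (312,472), seated in the grey stand, at (370,432), lying small on the bench, and at (285,570), lying on the bench. The task says the right one starts seated in its stand, so (312,472) fits. I'll confirm in a crop and measure.

```bash
python3 - <<'E'
from h import *
import pickle
a,b=pickle.load(open('g0.pkl','rb'))
c=b['pixels'][160:384,100:300,::-1]  # side crop
cv2.imwrite('pics/c.png',cv2.resize(c,(536,600),interpolation=cv2.INTER_CUBIC))
s=.64
def S(g,u,v,z): return w(g,u*s,v*s,z)
print('side: ledge corners',S(b,369,243,78),S(b,163,245,78),S(b,272,177,78),'line',S(b,312,275,78))
print('eye',S(b,312,297,18))
print('spots',[S(b,*p,10) for p in((454,232),(471,222),(487,212),(493,252),(511,241))])
print('stageC side',[S(b,*p,10) for p in((416,231),(487,188),(557,240),(486,287))])
print('scene spots',[S(a,*p,10) for p in((341,414),(325,430),(308,446),(303,397),(286,412))])
print('stageC scene',[S(a,*p,10) for p in((239,422),(310,360),(380,413),(310,483))])
print('warmer scene',[S(a,*p,78) for p in((420,350),(472,278),(590,330),(531,407))])
print('pod',[S(b,*p,60) for p in((190,321),(219,302),(291,364),(263,388))])
print('standplate',[S(b,*p,8) for p in((268,462),(305,437),(353,492),(320,520))])
print('others: bottle',S(b,362,220,0),'tip',S(b,425,190,0),'timer',S(b,463,345,0),'beaker',S(b,183,460,0),'case',S(a,176,403,0),'dish',S(b,300,250,78), 'hooks',S(b,380,435,0),S(b,345,424,0),S(b,283,580,0),S(b,298,541,0))
print(np.array(r.grab_frame('wrist')['pose']).round(2).tolist())
E
```

```text
side: ledge corners [668.8 -45.4  78. ] [973.2 224.5  78. ] [962.1 -57.3  78. ] line [694.2  88.9  78. ]
eye [695.1  95.4  18. ]
spots [array([ 597.5, -239. ,   10. ]), array([ 588.1, -288.2,   10. ]), array([ 580. , -337.3,   10. ]), array([ 499.2, -244.9,   10. ]), array([ 488.8, -296.8,   10. ])]
stageC side [array([ 661.6, -187.7,   10. ]), array([ 626.7, -403.3,   10. ]), array([ 415.9, -363.7,   10. ]), array([ 453.9, -155.7,   10. ])]
scene spots [array([ 603.6, -239.8,   10. ]), array([ 595.8, -289.4,   10. ]), array([ 586.5, -338.3,   10. ]), array([ 507.6, -247.1,   10. ]), array([ 498.1, -296.8,   10. ])]
stageC scene [array([ 426.2, -368. ,   10. ]), array([ 462.9, -158. ,   10. ]), array([ 675. , -194.4,   10. ]), array([ 637.4, -402.4,   10. ])]
warmer scene [array([690. , -47.2,  78. ]), array([694.4, 207.1,  78. ]), array([995.1, 199.5,  78. ]), array([956.8, -56.7,  78. ])]
pod [array([795.9, 304. ,  60. ]), array([790.7, 240.1,  60. ]), array([587.7, 249.7,  60. ]), array([588.3, 314.6,  60. ])]
standplate [array([506. , 388.9,   8. ]), array([492.3, 316.9,   8. ]), array([364.7, 335.8,   8. ]), array([372.7, 402.8,   8. ])]
others: bottle [ 780.3 -144.5    0. ] tip [ 737.2 -313.9    0. ] timer [406.9 -16.5   0. ] beaker [619.4 476.4   0. ] case [ 270.4 -399.     0. ] dish [758.7  57.5  78. ] hooks [401.5 228.3   0. ] [461.3 251.8   0. ] [353.4 501.3   0. ] [377.9 446.4   0. ]
[[1.0, -0.0, -0.0, 625.9], [-0.0, -0.95, -0.3, 76.69], [-0.0, 0.3, -0.95, 373.21], [0.0, 0.0, 0.0, 1.0]]
```

View pics/c.png

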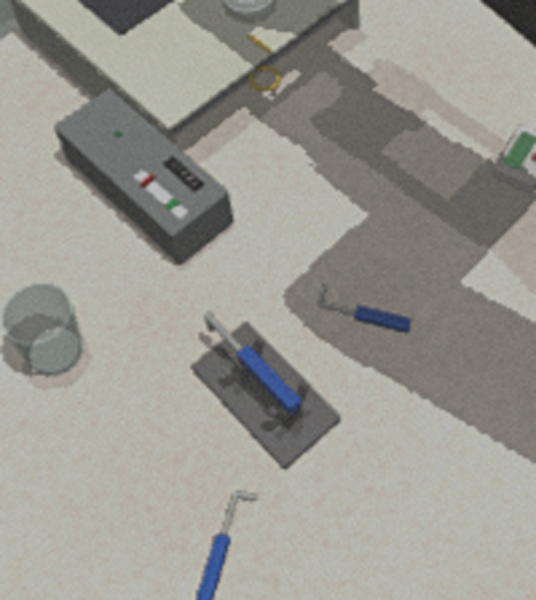

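The crop shows the blue hook seated in the forked stand around (265,380). The small hook at (370,315) and the one at (215,560) lie loose and are decoys. The pod's black wheel is at (185,172), and the eye ring is at (265,78). Next I go above the stand, turning the tool so the camera trails on −x.

play_rows(rows=[{"dp": [0.82,-0.43,0],"turn": [0,0,0],"fingers": 0},{"dp": [0.82,-0.43,0],"turn": [0,0,0],"fingers": 0},{"dp": [0.82,-0.43,0],"turn": [0,0,0],"fingers": 0},{"dp": [0.82,-0.43,0],"turn": [0,0,0],"fingers": 0},{"dp": [0.82,-0.43,0],"turn": [0,0,0],"fingers": 0}])

```text
clock: 0.57
eef_pos: [537.9, 165.1, 231.1]
tcp_rot: [-3.141, 0.0, 1.57]
contact_force: [0.7, 0.7, -0.9]
opening: 0.994
grasp_force: 0.0
```

play_rows(rows=[{"dp": [0.82,-0.43,0],"turn": [0,0,0],"fingers": 0},{"dp": [0.82,-0.43,0],"turn": [0,0,0],"fingers": 0},{"dp": [0.82,-0.43,0],"turn": [0,0,0],"fingers": 0},{"dp": [0.82,-0.43,0],"turn": [0,0,0],"fingers": 0},{"dp": [0.82,-0.43,0],"turn": [0,0,0],"fingers": 0}])

```text
clock: 0.98
eef_pos: [451.8, 329.4, 231.2]
tcp_rot: [-3.141, 0.0, 1.571]
contact_force: [0.4, 0.8, -0.0]
opening: 1.0
grasp_force: 0.0
```

play_rows(rows=[{"dp": [0.82,-0.43,0],"turn": [0,0,-0.8],"fingers": 0},{"dp": [0,0,0],"turn": [0,0,-1],"fingers": 0},{"dp": [0,0,0],"turn": [0,0,-1],"fingers": 0},{"dp": [0,0,0],"turn": [0,0,-1],"fingers": 0},{"dp": [0,0,0],"turn": [0,0,-1],"fingers": 0}])

```text
clock: 1.4
eef_pos: [435.4, 361.1, 231.0]
tcp_rot: [-3.141, 0.0, 2.08]
contact_force: [0.6, 0.0, -1.4]
opening: 1.0
grasp_force: 0.0
```

play_rows(rows=[{"dp": [0,0,0],"turn": [0,0,-1],"fingers": 0},{"dp": [0,0,0],"turn": [0,0,-1],"fingers": 0},{"dp": [0,0,0],"turn": [0,0,-1],"fingers": 0},{"dp": [0,0,0],"turn": [0,0,-1],"fingers": 0},{"dp": [0,0,0],"turn": [0,0,-1],"fingers": 0}])

```text
clock: 1.82
eef_pos: [435.7, 360.7, 231.1]
tcp_rot: [-3.141, -0.0, 2.602]
contact_force: [0.1, -0.2, 0.2]
opening: 0.999
grasp_force: 0.0
```

play_rows(rows=[{"dp": [0,0,0],"turn": [0,0,-1],"fingers": 0},{"dp": [0,0,0],"turn": [0,0,-1],"fingers": 0},{"dp": [0,0,0],"turn": [0,0,-1],"fingers": 0},{"dp": [0,0,0],"turn": [0,0,-1],"fingers": 0},{"dp": [0,0,0],"turn": [0,0,0],"fingers": 0}])

```text
clock: 2.23
eef_pos: [435.6, 360.7, 231.0]
tcp_rot: [-3.141, -0.0, 3.021]
contact_force: [-1.4, -0.0, 0.0]
opening: 1.001
grasp_force: 0.0
```

```bash
python3 - <<'E'
from h import *
import pickle
s=r.sense();print(s['clock'],s['eef_pos'],s['tcp_rot'])
g=grab('wrist','w1.png');pickle.dump(g,open('g1.pkl','wb'));print(np.array(g['pose']).round(2).tolist(),g['fx'])
E
```

```text
2.2333 [435.64422581 360.66646759 231.02889019] [-3.14117578e+00 -3.53465830e-04  3.02066458e+00]
[[0.12, 0.95, 0.3, 361.35], [0.99, -0.12, -0.04, 370.53], [0.0, 0.3, -0.95, 373.65], [0.0, 0.0, 0.0, 1.0]] 267.7665784277484
```

View pics/w1.png

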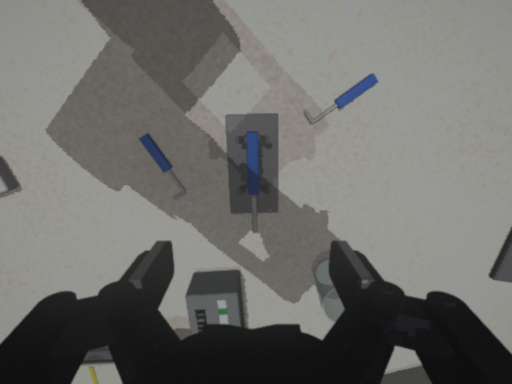

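The wrist view shows the seated hook's handle from (252,131) to (253,194) and its prong at (255,230). The stand plate spans (227,114)–(278,213), and decoy hooks lie at either side.

```bash
python3 - <<'E'
from h import *
import pickle
g=pickle.load(open('g1.pkl','rb'))
im=cv2.cvtColor(g['pixels'],cv2.COLOR_RGB2HSV)
m=cv2.inRange(im,(105,120,40),(130,255,255));m[:,:225]=0;m[:,285:]=0;m[:110]=0;m[215:]=0
(c,sz,a)=cv2.minAreaRect(cv2.findNonZero(m));print(c,sz,a)
b=cv2.boxPoints((c,sz,a));print([w(g,*p,59)for p in b],'c',w(g,*c,59))
print('plate',[w(g,*p,8) for p in((227,114),(278,114),(280,213),(230,213))],'prong end',w(g,255,230,50))
print('pod front',w(g,190,297,60),w(g,240,294,60))
E
```

```text
(252.5, 162.5) (61.0, 11.0) 90.0
[array([385.6, 363. ,  59. ]), array([387.2, 375.6,  59. ]), array([460.2, 367.2,  59. ]), array([458.5, 353.8,  59. ])] c [421.6 365.1  59. ]
plate [array([363.5, 338.7,   8. ]), array([371.6, 405. ,   8. ]), array([510.6, 395.2,   8. ]), array([501.7, 322.5,   8. ])] prong end [513.5 357.4  50. ]
pod front [599.6 255.7  60. ] [603.1 325.7  60. ]
```

play_rows(rows=[{"dp": [0.36,0.07,0.5],"turn": [0,0,0],"fingers": 0},{"dp": [0,0,1],"turn": [0,0,0],"fingers": 0},{"dp": [0,0,1],"turn": [0,0,0],"fingers": 0},{"dp": [0,0,1],"turn": [0,0,0],"fingers": 0},{"dp": [0,0,0.5],"turn": [0,0,0],"fingers": 0}])

```text
clock: 2.7
eef_pos: [419.8, 363.8, 67.2]
tcp_rot: [-3.138, -0.003, 3.012]
contact_force: [-0.5, -0.5, 0.0]
opening: 0.997
grasp_force: 0.0
```

play_rows(force=60, rows=[{"dp": [0,0,0.5],"turn": [0,0,0],"fingers": 0},{"dp": [0,0,0.5],"turn": [0,0,0],"fingers": 0.3},{"dp": [0,0,0],"turn": [0,0,0],"fingers": 0.6},{"dp": [0,0,0],"turn": [0,0,0],"fingers": 0.8},{"dp": [0,0,0],"turn": [0,0,0],"fingers": 1}])

```text
clock: 3.12
eef_pos: [422.3, 365.8, 32.2]
tcp_rot: [3.141, 0.001, 3.014]
contact_force: [0.1, -0.5, 0.1]
opening: 0.453
grasp_force: 0.0
```

play_rows(rows=[{"dp": [0,0,0],"turn": [0,0,0],"fingers": 1},{"dp": [0,0,0],"turn": [0,0,0],"fingers": 1},{"dp": [0,0,0],"turn": [0,0,0],"fingers": 1},{"dp": [0,0,0],"turn": [0,0,0],"fingers": 1}])

```text
clock: 3.45
eef_pos: [422.7, 366.0, 32.8]
tcp_rot: [3.14, 0.002, 3.016]
contact_force: [-0.2, -0.5, 6.0]
opening: 0.151
grasp_force: 58.7
```

```bash
python3 - <<'E'
from h import *
s=r.sense();print(s['clock'],s['eef_pos'],s['opening'],s['grasp_force'])
g=grab('wrist')
side=grab('side')
c=cv2.resize(side['pixels'][230:350,150:270,::-1],(400,400))
cv2.imwrite('pics/grip1.png',np.hstack([g['pixels'][:,:400,::-1],cv2.copyMakeBorder(c,0,0,0,0,0)[:384]]))
E
```

```text
3.45 [422.65451088 366.02114493  32.82847014] 0.15104045408575403 58.72529625892639
```

View pics/grip1.png

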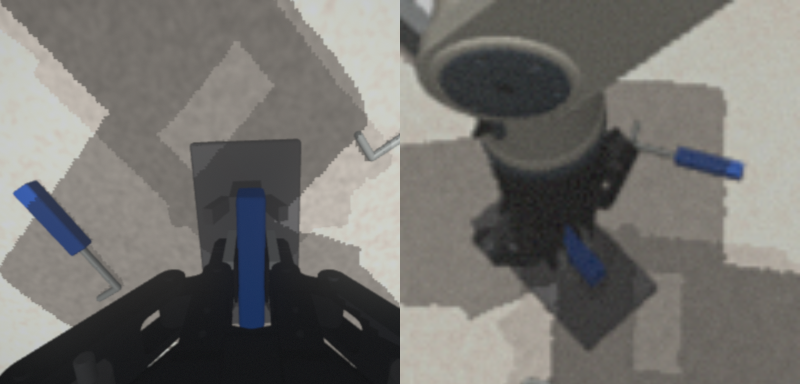

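Gripped cleanly, with the handle between the posts. Next I lift it and look down on the warmer.

play_rows(rows=[{"dp": [0,0,-0.5],"turn": [0,0,0],"fingers": 1},{"dp": [0,0,-1],"turn": [0,0,0],"fingers": 1},{"dp": [0,0,-1],"turn": [0,0,0],"fingers": 1},{"dp": [0,0,-1],"turn": [0,0,0],"fingers": 1},{"dp": [0,0,-1],"turn": [0,0,0],"fingers": 1}])

```text
clock: 3.97
eef_pos: [421.6, 365.2, 214.0]
tcp_rot: [3.141, 0.001, 3.015]
contact_force: [1.0, 0.3, -0.6]
opening: 0.154
grasp_force: 58.8
```

play_rows(rows=[{"dp": [-0.79,-0.51,-0.3],"turn": [0,0,0],"fingers": 1},{"dp": [-0.79,-0.51,-0.2],"turn": [0,0,0],"fingers": 1},{"dp": [-0.79,-0.51,0],"turn": [0,0,0],"fingers": 1},{"dp": [-0.79,-0.51,0],"turn": [0,0,0],"fingers": 1},{"dp": [-0.79,-0.51,0],"turn": [0,0,0],"fingers": 1}])

```text
clock: 4.38
eef_pos: [567.0, 243.2, 232.7]
tcp_rot: [3.141, 0.002, 3.016]
contact_force: [0.4, 0.2, -1.2]
opening: 0.152
grasp_force: 58.9
```

play_rows(rows=[{"dp": [-0.79,-0.51,0],"turn": [0,0,0],"fingers": 1},{"dp": [-0.79,-0.51,0],"turn": [0,0,0],"fingers": 1},{"dp": [-0.79,-0.51,0],"turn": [0,0,0],"fingers": 1},{"dp": [-0.79,-0.51,0],"turn": [0,0,0],"fingers": 1},{"dp": [-0.79,-0.51,0],"turn": [0,0,0],"fingers": 1}])

```text
clock: 4.8
eef_pos: [711.0, 121.9, 232.3]
tcp_rot: [3.141, 0.001, 3.015]
contact_force: [0.9, 0.6, -0.7]
opening: 0.151
grasp_force: 58.9
```

play_rows(rows=[{"dp": [-0.79,-0.51,0],"turn": [0,0,-0.77],"fingers": 1},{"dp": [0,0,0],"turn": [0,0,0],"fingers": 1},{"dp": [0,0,0],"turn": [0,0,0],"fingers": 1}])

```text
clock: 5.05
eef_pos: [739.6, 97.3, 231.3]
tcp_rot: [-3.142, 0.0, 3.094]
contact_force: [-0.7, -0.1, 0.3]
opening: 0.153
grasp_force: 58.8
```

```bash
python3 - <<'E'
from h import *
import pickle
s=r.sense();print(s['clock'],s['eef_pos'],s['tcp_rot'])
g=grab('wrist','w2.png');pickle.dump(g,open('g2.pkl','wb'));print(np.array(g['pose']).round(2).tolist(),g['fx'])
E
```

```text
5.05 [739.55867943  97.3037366  231.3428825 ] [-3.14158673e+00  3.08102759e-04  3.09368447e+00]
[[0.05, 0.95, 0.3, 664.69], [1.0, -0.05, -0.01, 101.59], [0.0, 0.3, -0.95, 373.91], [0.0, 0.0, 0.0, 1.0]] 267.7665784277484
```

View pics/w2.png

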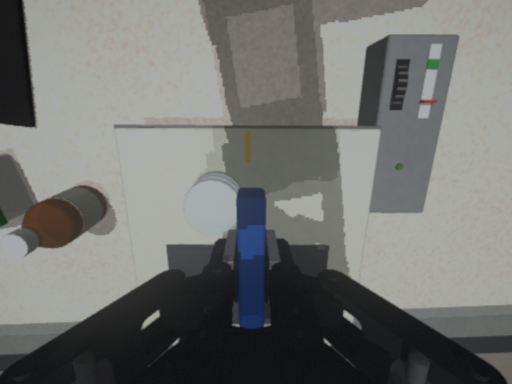

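The ledge edge runs from (116,127) to (379,129), and the yellow line is at (248,131–162). The wheel is at (400,85), the green band at (433,64) and the red pointer at (428,102). The pointer is past the band, so the wheel must be stroked toward −x.

```bash
python3 - <<'E'
from h import *
import pickle
g=pickle.load(open('g2.pkl','rb'))
e1,e2=w(g,116,126,78),w(g,379,128,78);d=(e2-e1)[:2];L=np.hypot(*d)
th=np.degrees(np.arctan2(-d[0],d[1]));print('edge',e1,e2,L,'heading',th)
print('line',w(g,248,132,78),w(g,248,162,78),'mid',(e1+e2)/2)
print('wheel',[w(g,*p,67)for p in((402,60),(400,85),(398,109))],'band',w(g,433,59,60),w(g,433,69,60),'ptr',w(g,428,102,61),'scale',w(g,436,44,60),w(g,424,118,60),'pod',w(g,387,36,60),w(g,456,36,60))
print('dish',w(g,210,205,125))
hsv=cv2.cvtColor(g['pixels'],cv2.COLOR_RGB2HSV)
m=cv2.inRange(hsv,(105,120,40),(130,255,255));ys,xs=np.where(m);print('handle px rear',ys.min(),xs[ys==ys.min()].mean())
t=r.sense()['eef_pos'];p=w(g,xs[ys<ys.min()+3].mean(),ys.min(),t[2]+19+9)
print('rear end',p,'tcp',t)
E
```

```text
edge [675.1 -43.9  78. ] [690.9 238.5  78. ] 282.84165181245845 heading -3.2023034583913152
line [688.3  97.4  78. ] [721.   95.7  78. ] mid [683.   97.3  78. ]
wheel [array([623.7, 261. ,  67. ]), array([648. , 261.7,  67. ]), array([672.5, 262.4,  67. ])] band [623.4 297.4  60. ] [633.2 298.9  60. ] ptr [666.8 297.9  61. ] scale [609.2 298.3  60. ] [683.9 296.6  60. ] pod [599.3 246.3  60. ] [602.7 317.9  60. ]
dish [753.2  56.9 125. ]
handle px rear 198 257.0
rear end [703.1 101.8 259.4] tcp [738.56870335  98.55107283 231.39020681]
```

play_rows(rows=[{"dp": [0.9,-0.03,0],"turn": [0,0,0],"fingers": 1},{"dp": [0.9,-0.03,0],"turn": [0,0,0],"fingers": 1},{"dp": [0.9,-0.03,0],"turn": [0,0,0],"fingers": 1},{"dp": [0.9,-0.03,0],"turn": [0,0,0],"fingers": 1},{"dp": [0.9,-0.03,0],"turn": [0,0,0],"fingers": 1}])

```text
clock: 5.52
eef_pos: [555.5, 102.2, 231.6]
tcp_rot: [3.141, 0.0, 3.097]
contact_force: [-0.1, 0.4, 0.4]
opening: 0.157
grasp_force: 58.8
```

play_rows(rows=[{"dp": [0,0,0.9],"turn": [0,0,0],"fingers": 1},{"dp": [0,0,1],"turn": [0,0,0],"fingers": 1},{"dp": [0,0,1],"turn": [0,0,0],"fingers": 1},{"dp": [0,0,1],"turn": [0,0,0],"fingers": 1},{"dp": [0,0,0.93],"turn": [0,0,0],"fingers": 1}])

```text
clock: 5.93
eef_pos: [557.4, 102.3, 37.4]
tcp_rot: [3.141, 0.001, 3.097]
contact_force: [0.6, -0.2, -0.6]
opening: 0.155
grasp_force: 58.9
```

play_rows(rows=[{"dp": [0,0,0],"turn": [0,0,0],"fingers": 1},{"dp": [0,0,0],"turn": [0,0,0],"fingers": 1}])

```text
clock: 6.1
eef_pos: [556.4, 101.8, 37.5]
tcp_rot: [-3.141, -0.004, 3.097]
contact_force: [0.1, 0.2, -0.5]
opening: 0.147
grasp_force: 58.8
```

```bash
python3 - <<'E'
from h import *
import pickle
s=r.sense();print(s['eef_pos'],s['tcp_rot'])
b=grab('side');a=grab('scene')
pickle.dump((a,b),open('g3.pkl','wb'))
c=cv2.resize(b['pixels'][140:260,130:290,::-1],(800,600),interpolation=cv2.INTER_CUBIC)
cv2.imwrite('pics/s3.png',c)
t=s['eef_pos'];print('pred tip px in crop',[ (round((px(b,p)[0]-130)*5),round((px(b,p)[1]-140)*5)) for p in ((t[0]+89,t[1]-4.2,t[2]-10),(t[0]+89,t[1]-4.2,t[2]+17),(704,96.3,18))])
E
```

```text
[556.44510911 101.82906222  37.5249896 ] [-3.14084711 -0.00396027  3.09718599]
pred tip px in crop [(403, 283), (400, 255), (337, 244)]
```

View pics/s3.png

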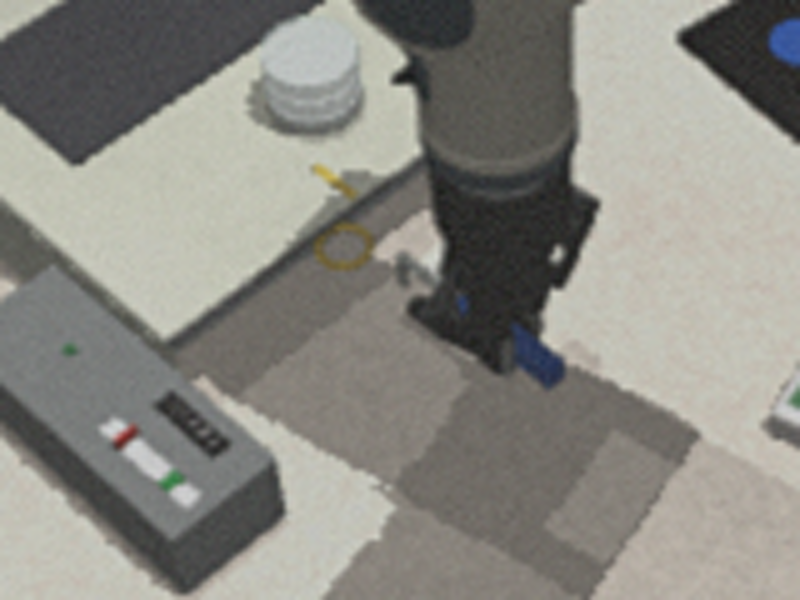

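The eye ring is visible at crop (344,247), against (337,244) predicted. The prong at (403,268) matches its prediction.

```bash
python3 - <<'E'
from h import *
import pickle
a,b=pickle.load(open('g3.pkl','rb'))
print(w(b,130+344/5,140+247/5,18), w(b,130+404/5,140+283/5,27.5))
E
```

```text
[699.   95.2  18. ] [645.4  96.8  27.5]
```

play_rows(rows=[{"dp": [-0.7,0,0],"turn": [0,0,0],"fingers": 1},{"dp": [-0.7,0,0],"turn": [0,0,0],"fingers": 1},{"dp": [0,0,0],"turn": [0,0,0],"fingers": 1},{"dp": [0,0,0],"turn": [0,0,0],"fingers": 1}])

```text
clock: 6.53
eef_pos: [617.6, 99.2, 41.5]
tcp_rot: [3.14, 0.006, 3.096]
contact_force: [-0.6, 0.9, -0.4]
opening: 0.149
grasp_force: 58.8
```

play_rows(rows=[{"dp": [0,0,0.2],"turn": [0,0,0],"fingers": 1},{"dp": [0,0,0.17],"turn": [0,0,0],"fingers": 1},{"dp": [0,0,0.17],"turn": [0,0,0],"fingers": 1},{"dp": [0,0,0],"turn": [0,0,0],"fingers": 1},{"dp": [0,0,0],"turn": [0,0,0],"fingers": 1}])

```text
clock: 6.95
eef_pos: [613.4, 98.7, 15.7]
tcp_rot: [-3.141, -0.002, 3.097]
contact_force: [-0.9, 0.5, -0.6]
opening: 0.152
grasp_force: 58.8
```

```bash
python3 - <<'E'
from h import *
import pickle
s=r.sense();print(s['eef_pos'],s['contact_force'])
b=grab('side')
c=cv2.resize(b['pixels'][160:220,170:250,::-1],(800,600),interpolation=cv2.INTER_CUBIC)
cv2.imwrite('pics/s4.png',c)
E
```

```text
[613.44226069  98.70985572  15.72676492] [-0.88985244  0.45987645 -0.56308289]
```

View pics/s4.png

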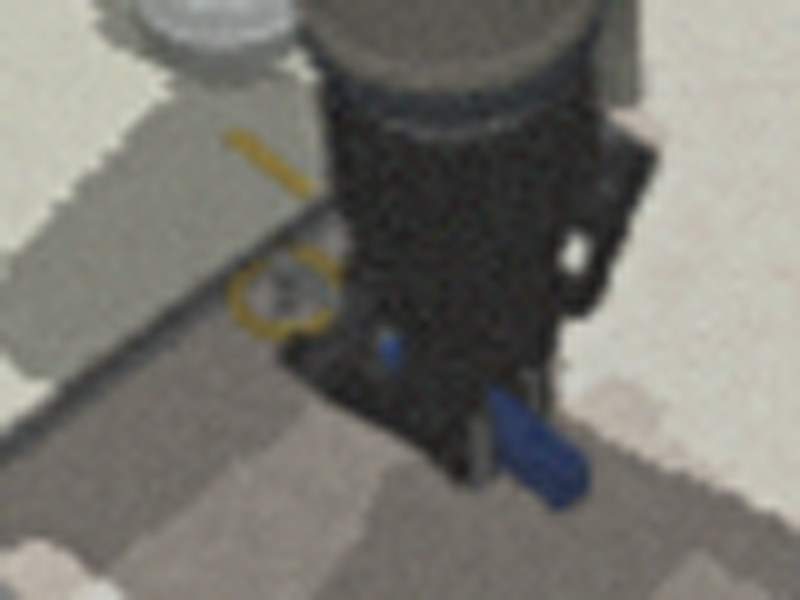

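The prong sits inside the ring at crop (285,290). I'll draw it out gently.

play_rows(rows=[{"dp": [0.1,0,0],"turn": [0,0,0],"fingers": 1},{"dp": [0.15,0,0],"turn": [0,0,0],"fingers": 1},{"dp": [0.15,0,0],"turn": [0,0,0],"fingers": 1},{"dp": [0.2,0,0],"turn": [0,0,0],"fingers": 1},{"dp": [0.2,0,0],"turn": [0,0,0],"fingers": 1}])

```text
clock: 7.42
eef_pos: [582.2, 100.3, 16.7]
tcp_rot: [3.141, 0.001, 3.097]
contact_force: [3.7, -0.0, -1.6]
opening: 0.153
grasp_force: 58.7
```

play_rows(rows=[{"dp": [0.25,0,0],"turn": [0,0,0],"fingers": 1},{"dp": [0.25,0,0],"turn": [0,0,0],"fingers": 1},{"dp": [0.25,0,0],"turn": [0,0,0],"fingers": 1},{"dp": [0.25,0,0],"turn": [0,0,0],"fingers": 1},{"dp": [0.25,0,0],"turn": [0,0,0],"fingers": 1}])

```text
clock: 7.83
eef_pos: [531.6, 102.6, 16.6]
tcp_rot: [3.141, 0.0, 3.097]
contact_force: [3.2, 2.6, -1.0]
opening: 0.152
grasp_force: 58.8
```

play_rows(rows=[{"dp": [0.25,0,0],"turn": [0,0,0],"fingers": 1},{"dp": [0.25,0,0],"turn": [0,0,0],"fingers": 1},{"dp": [0.25,0,0],"turn": [0,0,0],"fingers": 1},{"dp": [0.25,0,0],"turn": [0,0,0],"fingers": 1},{"dp": [0.25,0,0],"turn": [0,0,0],"fingers": 1}])

```text
clock: 8.25
eef_pos: [481.8, 104.8, 16.6]
tcp_rot: [3.141, 0.0, 3.097]
contact_force: [3.1, 1.7, -0.9]
opening: 0.151
grasp_force: 58.9
```

play_rows(rows=[{"dp": [0.2,0,0],"turn": [0,0,0],"fingers": 1},{"dp": [0.15,0,0],"turn": [0,0,0],"fingers": 1},{"dp": [0.1,0,0],"turn": [0,0,0],"fingers": 1},{"dp": [0.1,0,0],"turn": [0,0,0],"fingers": 1},{"dp": [0,0,0],"turn": [0,0,0],"fingers": 1}])

```text
clock: 8.67
eef_pos: [459.4, 105.5, 16.3]
tcp_rot: [-3.141, -0.001, 3.096]
contact_force: [0.2, -0.4, -0.5]
opening: 0.152
grasp_force: 58.9
```

play_rows(rows=[{"dp": [0.08,0,0],"turn": [0,0,0],"fingers": 1},{"dp": [0.08,0,0],"turn": [0,0,0],"fingers": 1},{"dp": [0.08,0,0],"turn": [0,0,0],"fingers": 1},{"dp": [0,0,0],"turn": [0,0,0],"fingers": 1}])

```text
clock: 9.0
eef_pos: [450.1, 106.0, 16.3]
tcp_rot: [-3.141, -0.001, 3.097]
contact_force: [0.4, 0.6, -0.6]
opening: 0.148
grasp_force: 58.8
```

play_rows(rows=[{"dp": [0.06,0,0],"turn": [0,0,0],"fingers": 1},{"dp": [0.06,0,0],"turn": [0,0,0],"fingers": 1},{"dp": [0,0,0],"turn": [0,0,0],"fingers": 1}])

```text
clock: 9.25
eef_pos: [446.7, 106.5, 16.7]
tcp_rot: [3.141, 0.001, 3.097]
contact_force: [3.0, 1.1, 0.8]
opening: 0.149
grasp_force: 59.1
```

play_rows(rows=[{"dp": [0.06,0,0],"turn": [0,0,0],"fingers": 1},{"dp": [0.06,0,0],"turn": [0,0,0],"fingers": 1},{"dp": [0,0,0],"turn": [0,0,0],"fingers": 1}])

```text
clock: 9.5
eef_pos: [446.3, 107.3, 17.4]
tcp_rot: [3.14, 0.009, 3.097]
contact_force: [15.7, -1.9, -8.3]
opening: 0.151
grasp_force: 58.8
```

```bash
python3 - <<'E'
from h import *
s=r.sense();print(s['eef_pos'],s['contact_force'])
b=grab('side');a=grab('scene')
i=np.hstack([cv2.resize(x,(400,400),interpolation=cv2.INTER_CUBIC) for x in (b['pixels'][120:280,170:330,::-1],a['pixels'][130:290,190:350,::-1])])
cv2.imwrite('pics/s5.png',i)
E
```

```text
[446.32995044 107.27044636  17.44460679] [15.6999236  -1.8608811  -8.27294556]
```

View pics/s5.png

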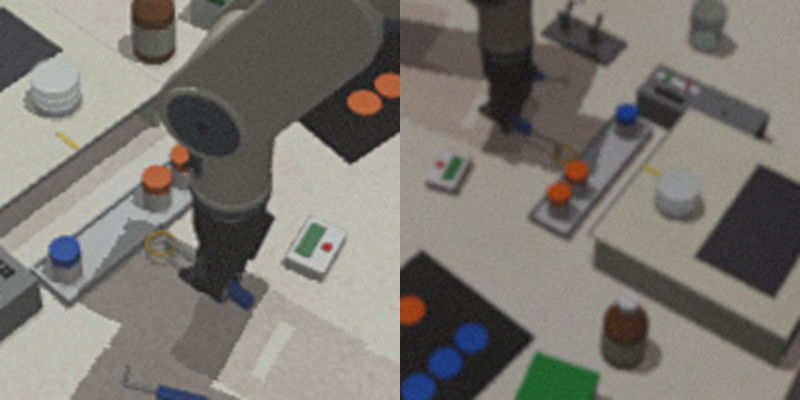

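The tray is at its stop (15 N), with three jars: one blue and two orange, all upright. I'll free the prong, lift it, and carry the hook back to its stand.

play_rows(rows=[{"dp": [-0.25,0,0],"turn": [0,0,0],"fingers": 1},{"dp": [0,0,0],"turn": [0,0,0],"fingers": 1},{"dp": [0,0,-0.4],"turn": [0,0,0],"fingers": 1},{"dp": [0,0,-0.6],"turn": [0,0,0],"fingers": 1},{"dp": [0,0,-0.8],"turn": [0,0,0],"fingers": 1}])

```text
clock: 10.02
eef_pos: [448.4, 105.5, 87.3]
tcp_rot: [-3.14, -0.007, 3.096]
contact_force: [0.9, -0.2, -0.3]
opening: 0.153
grasp_force: 59.8
```

play_rows(rows=[{"dp": [0,0,-0.9],"turn": [0,0,0.77],"fingers": 1},{"dp": [0.12,0.93,0],"turn": [0,0,0],"fingers": 1},{"dp": [0.12,0.93,0],"turn": [0,0,0],"fingers": 1},{"dp": [0.12,0.93,0],"turn": [0,0,0],"fingers": 1},{"dp": [0.12,0.93,0],"turn": [0,0,0],"fingers": 1}])

```text
clock: 10.43
eef_pos: [449.6, 257.1, 124.4]
tcp_rot: [-3.141, -0.002, 3.015]
contact_force: [1.3, -0.6, -0.4]
opening: 0.151
grasp_force: 59.8
```

play_rows(rows=[{"dp": [0.12,0.93,0],"turn": [0,0,0],"fingers": 1},{"dp": [0.12,0.93,0],"turn": [0,0,0],"fingers": 1},{"dp": [0.12,0.6,0],"turn": [0,0,0],"fingers": 1},{"dp": [0,0,0],"turn": [0,0,0],"fingers": 1},{"dp": [0,0,0],"turn": [0,0,0],"fingers": 1}])

```text
clock: 10.85
eef_pos: [447.6, 355.9, 123.6]
tcp_rot: [-3.14, -0.002, 3.018]
contact_force: [-1.0, -1.4, -1.0]
opening: 0.148
grasp_force: 59.8
```

```bash
cat >> h.py <<'E'
def to(x,y,z,yaw=None):
    from scipy.spatial.transform import Rotation as R
    s=r.sense();p=s['eef_pos'];M=R.from_euler('xyz',s['tcp_rot']).as_matrix()
    d=M.T@(np.array([x,y,z])-p)/40
    print('t',s['clock'],'p',p.round(1),'rot',s['tcp_rot'].round(3),'dp',d.round(2),'turn z',None if yaw is None else round(-np.degrees((yaw-s['tcp_rot'][2]+np.pi)%(2*np.pi)-np.pi)/6,2))
E
python3 -c "
from h import *
to(422.5,366,32.6,3.016)"
```

```text
t 10.85 p [447.6 355.9 123.6] rot [-3.140e+00 -2.000e-03  3.018e+00] dp [0.65 0.18 2.28] turn z 0.02
```

play_rows(rows=[{"dp": [0.65,0.18,0],"turn": [0,0,0],"fingers": 1},{"dp": [0,0,0.6],"turn": [0,0,0],"fingers": 1},{"dp": [0,0,0.6],"turn": [0,0,0],"fingers": 1},{"dp": [0,0,0],"turn": [0,0,0],"fingers": 1},{"dp": [0,0,0],"turn": [0,0,0],"fingers": 1}])

```text
clock: 11.27
eef_pos: [423.0, 363.9, 75.5]
tcp_rot: [-3.138, -0.003, 3.015]
contact_force: [0.5, -0.6, -0.4]
opening: 0.153
grasp_force: 59.8
```

```bash
python3 - <<'E'
from h import *
to(422.5,366,32.6,3.016)
E
```

```text
t 11.2667 p [423.  363.9  75.5] rot [-3.138e+00 -3.000e-03  3.015e+00] dp [0.02 0.05 1.07] turn z -0.01
```

play_rows(rows=[{"dp": [0.02,0.04,0.4],"turn": [0,0,0],"fingers": 1},{"dp": [0,0,0.4],"turn": [0,0,0],"fingers": 1},{"dp": [0,0,0.2],"turn": [0,0,0],"fingers": 1},{"dp": [0,0,0.05],"turn": [0,0,0],"fingers": 1},{"dp": [0,0,0],"turn": [0,0,0],"fingers": 1}])

```text
clock: 11.68
eef_pos: [423.4, 366.7, 34.7]
tcp_rot: [-3.14, -0.001, 3.016]
contact_force: [-1.7, -3.3, -0.6]
opening: 0.151
grasp_force: 59.7
```

play_rows(rows=[{"dp": [0,0,0.0],"turn": [0,0,0],"fingers": 1},{"dp": [0,0,0],"turn": [0,0,0],"fingers": 1}])

```text
clock: 11.85
eef_pos: [423.5, 367.0, 35.0]
tcp_rot: [-3.141, -0.0, 3.016]
contact_force: [-1.4, -5.6, -1.6]
opening: 0.153
grasp_force: 59.7
```

play_rows(rows=[{"dp": [0,-0.04,0.03],"turn": [0,0,0],"fingers": 1},{"dp": [0,0,0.03],"turn": [0,0,0],"fingers": 1},{"dp": [0,0,0],"turn": [0,0,0],"fingers": 1}])

```text
clock: 12.1
eef_pos: [423.8, 366.2, 32.9]
tcp_rot: [3.141, 0.001, 3.016]
contact_force: [-1.2, -3.8, 5.0]
opening: 0.153
grasp_force: 60.7
```

play_rows(rows=[{"dp": [0,0,0],"turn": [0,0,0],"fingers": 0.8},{"dp": [0,0,0],"turn": [0,0,0],"fingers": 0.6},{"dp": [0,0,0],"turn": [0,0,0],"fingers": 0.3},{"dp": [0,0,0],"turn": [0,0,0],"fingers": 0},{"dp": [0,0,0],"turn": [0,0,0],"fingers": 0}])

```text
clock: 12.52
eef_pos: [423.5, 366.3, 32.1]
tcp_rot: [3.141, 0.0, 3.016]
contact_force: [0.1, -0.5, -0.7]
opening: 0.758
grasp_force: 0.0
```

play_rows(rows=[{"dp": [0,0,0],"turn": [0,0,0],"fingers": 0},{"dp": [0,0,-0.5],"turn": [0,0,0],"fingers": 0},{"dp": [0,0,-1],"turn": [0,0,0],"fingers": 0},{"dp": [0,0,-1],"turn": [0,0,0],"fingers": 0},{"dp": [0,0,-1],"turn": [0,0,0],"fingers": 0}])

```text
clock: 12.93
eef_pos: [422.9, 365.7, 173.3]
tcp_rot: [-3.141, -0.001, 3.016]
contact_force: [1.0, 0.4, -0.6]
opening: 1.003
grasp_force: 0.0
```

```bash
python3 - <<'E'
from h import *
import pickle
to(530,150,280,np.pi/2)
g=grab('wrist');pickle.dump(g,open('g6.pkl','wb'))
hsv=cv2.cvtColor(g['pixels'],cv2.COLOR_RGB2HSV);m=cv2.inRange(hsv,(105,120,30),(130,255,255))
n,l,st,c=cv2.connectedComponentsWithStats(m)
for i in range(1,n):
    if st[i,4]>60: print(st[i],c[i],w(g,*c[i],59))
E
```

```text
t 12.9333 p [422.9 365.7 173.3] rot [-3.141e+00 -1.000e-03  3.016e+00] dp [-3.33 -5.02 -2.67] turn z 13.8
[348  80  48  39 585] [371.67350427  99.12991453] [353.7 485.5  59. ]
[119 152  35  42 434] [136.1359447  172.10138249] [392.9 256.7  59. ]
[244 152  14  72 879] [251.33560865 186.5745165 ] [421.8 367.   59. ]
```

The hook is re-seated: its handle centre reads (421.8,367), against (421.6,365) originally. Now I turn the tool for the jars.

play_rows(rows=[{"dp": [0,0,-0.5],"turn": [0,0,0.95],"fingers": 0},{"dp": [0,0,-0.5],"turn": [0,0,0.95],"fingers": 0},{"dp": [0,0,-0.5],"turn": [0,0,0.95],"fingers": 0},{"dp": [0,0,-0.5],"turn": [0,0,0.95],"fingers": 0},{"dp": [0,0,0],"turn": [0,0,0.95],"fingers": 0}])

```text
clock: 13.4
eef_pos: [424.9, 367.4, 256.2]
tcp_rot: [3.136, 0.001, 2.514]
contact_force: [-0.8, 0.9, 0.2]
opening: 0.996
grasp_force: 0.0
```

play_rows(rows=[{"dp": [0,0,0],"turn": [0,0,0.95],"fingers": 0},{"dp": [0,0,0],"turn": [0,0,0.95],"fingers": 0},{"dp": [0,0,0],"turn": [0,0,0.95],"fingers": 0},{"dp": [0,0,0],"turn": [0,0,0.95],"fingers": 0},{"dp": [0,0,0],"turn": [0,0,0.95],"fingers": 0}])

```text
clock: 13.82
eef_pos: [423.3, 366.1, 252.0]
tcp_rot: [-3.142, -0.0, 2.016]
contact_force: [-0.3, 0.4, 0.6]
opening: 1.001
grasp_force: 0.0
```

play_rows(rows=[{"dp": [0,0,0],"turn": [0,0,0.95],"fingers": 0},{"dp": [0,0,0],"turn": [0,0,0.95],"fingers": 0},{"dp": [0,0,0],"turn": [0,0,0.95],"fingers": 0},{"dp": [0,0,0],"turn": [0,0,0.95],"fingers": 0},{"dp": [0,0,0],"turn": [0,0,0.95],"fingers": 0}])

```text
clock: 14.23
eef_pos: [423.3, 366.1, 252.0]
tcp_rot: [-3.142, 0.0, 1.519]
contact_force: [0.8, 0.6, 0.1]
opening: 1.001
grasp_force: 0.0
```

play_rows(rows=[{"dp": [-0.85,0.45,0],"turn": [0,0,0],"fingers": 0},{"dp": [-0.85,0.45,0],"turn": [0,0,0],"fingers": 0},{"dp": [-0.85,0.45,0],"turn": [0,0,0],"fingers": 0},{"dp": [-0.85,0.45,0],"turn": [0,0,0],"fingers": 0},{"dp": [-0.85,0.45,0],"turn": [0,0,0],"fingers": 0}])

```text
clock: 14.65
eef_pos: [505.7, 190.5, 252.1]
tcp_rot: [3.141, -0.0, 1.524]
contact_force: [0.2, -0.0, 0.3]
opening: 1.003
grasp_force: 0.0
```

play_rows(rows=[{"dp": [-0.85,0.45,0],"turn": [0,0,0],"fingers": 0},{"dp": [-0.85,0.45,0],"turn": [0,0,0],"fingers": 0},{"dp": [-0.85,0.45,0],"turn": [0,0,0],"fingers": 0},{"dp": [-0.85,0.45,0],"turn": [0,0,0],"fingers": 0},{"dp": [-0.85,0.45,0],"turn": [0,0,0],"fingers": 0}])

```text
clock: 15.07
eef_pos: [587.6, 16.1, 252.1]
tcp_rot: [3.141, -0.0, 1.524]
contact_force: [0.7, -0.2, 0.0]
opening: 1.0
grasp_force: 0.0
```

play_rows(rows=[{"dp": [-0.85,0.45,0],"turn": [0,0,0],"fingers": 0},{"dp": [0,0,0],"turn": [0,0,0],"fingers": 0},{"dp": [0,0,0],"turn": [0,0,0],"fingers": 0}])

```text
clock: 15.32
eef_pos: [603.9, -18.7, 251.7]
tcp_rot: [-3.141, -0.0, 1.52]
contact_force: [-0.2, 0.5, -0.3]
opening: 1.0
grasp_force: 0.0
```

```bash
cat >> h.py <<'E'
def caps(g,z=60,amin=60):
    hsv=cv2.cvtColor(g['pixels'],cv2.COLOR_RGB2HSV)
    for nm,lo,hi in(('B',(105,120,40),(130,255,255)),('O',(3,150,70),(20,255,255))):
        n,l,st,c=cv2.connectedComponentsWithStats(cv2.inRange(hsv,lo,hi))
        for i in range(1,n):
            if st[i,4]>amin:print(nm,st[i].tolist(),c[i].round(1),w(g,*c[i],z))
E
python3 - <<'E'
from h import *
import pickle
to(600,100,45,1.515)
g=grab('wrist','w7.png');pickle.dump(g,open('g7.pkl','wb'))
caps(g)
E
```

```text
t 15.3167 p [603.9 -18.7 251.7] rot [-3.141 -0.     1.52 ] dp [ 2.96 -0.25  5.17] turn z 0.05
B [243, 281, 27, 23, 484] [255.8 292.2] [ 603.2 -200.    60. ]
B [240, 306, 26, 22, 454] [252.3 316. ] [ 595.8 -242.7   60. ]
O [229, 99, 14, 22, 114] [234.1 110.3] [588.9  57.9  60. ]
O [186, 288, 26, 22, 460] [198.5 298.4] [ 517.3 -206.6   60. ]
O [184, 312, 26, 21, 401] [195.8 321.5] [ 508.6 -248.5   60. ]
```

View pics/w7.png

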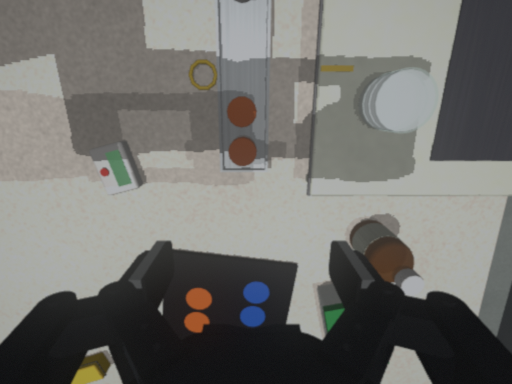

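Orange caps are at (241,111) and (242,151), and the blue jar is at the top edge (242,0). Stage spots are blue at (256,292) and (252,316), orange at (199,298) and (196,321).

```bash
python3 - <<'E'
from h import *
import pickle
g=pickle.load(open('g7.pkl','rb'))
h=cv2.cvtColor(g['pixels'],cv2.COLOR_RGB2HSV)
m=cv2.inRange(h,(0,110,30),(22,255,255));m[200:]=0;m[:,:210]=0;m[:,280:]=0
n,l,st,c=cv2.connectedComponentsWithStats(m)
for i in range(1,n):
    if st[i,4]>60:print(st[i],c[i],w(g,*c[i],60))
print('tray corners',[w(g,*p,19) for p in((223,170),(268,170),(219,0),(272,0))])
print('spots',[w(g,*p,10) for p in((255.8,292.2),(252.3,316),(198.5,298.4),(195.8,321.5))],'stage top',w(g,167,250,10),w(g,298,263,10))
E
```

```text
[228  97  28  30 653] [241.25421133 111.41500766] [597.4  56.3  60. ]
[229 138  27  27 567] [242.19047619 150.9382716 ] [595.6   9.2  60. ]
tray corners [array([565. , -22.6,  19. ]), array([629.2, -25.9,  19. ]), array([577.2, 185. ,  19. ]), array([640.6, 181.8,  19. ])]
spots [array([ 602.2, -238.6,   10. ]), array([ 593.9, -287.6,   10. ]), array([ 503.7, -246.1,   10. ]), array([ 493.6, -294.4,   10. ])] stage top [ 463.2 -150.9   10. ] [ 673.8 -185.6   10. ]
```

play_rows(force=25, rows=[{"dp": [0.69,-0.24,0.4],"turn": [0,0,0],"fingers": 0},{"dp": [0,0,1],"turn": [0,0,0],"fingers": 0},{"dp": [0,0,1],"turn": [0,0,0],"fingers": 0},{"dp": [0,0,1],"turn": [0,0,0],"fingers": 0},{"dp": [0,0,0.8],"turn": [0,0,0],"fingers": 0}])

```text
clock: 15.78
eef_pos: [593.5, 13.0, 81.8]
tcp_rot: [-3.14, -0.0, 1.526]
contact_force: [0.2, 0.2, -0.1]
opening: 0.999
grasp_force: 0.0
```

```bash
python3 - <<'E'
from h import *
import pickle
to(595.8,9.5,26,1.52)
g=grab('wrist','w8.png');pickle.dump(g,open('g8.pkl','wb'))
h=cv2.cvtColor(g['pixels'],cv2.COLOR_RGB2HSV)
m=cv2.inRange(h,(0,110,30),(22,255,255))
n,l,st,c=cv2.connectedComponentsWithStats(m)
for i in range(1,n):
    if st[i,4]>200:print(st[i],c[i],w(g,*c[i],60))
E
```

```text
t 15.7833 p [593.5  13.   81.8] rot [-3.14  -0.     1.526] dp [-0.09  0.06  1.39] turn z 0.05
[ 225  136   55   57 2418] [251.882134   163.98759305] [597.3  57.3  60. ]
[ 228  205   49   53 2086] [252.07574305 231.2253116 ] [595.4  11.4  60. ]
```

play_rows(rows=[{"dp": [-0.06,0.05,0.7],"turn": [0,0,0],"fingers": 0},{"dp": [0,0,0.69],"turn": [0,0,0],"fingers": 0},{"dp": [0,0,0],"turn": [0,0,0],"fingers": 0.3},{"dp": [0,0,0],"turn": [0,0,0],"fingers": 0.5},{"dp": [0,0,0],"turn": [0,0,0],"fingers": 0.7}])

```text
clock: 16.25
eef_pos: [597.9, 9.4, 30.3]
tcp_rot: [3.14, -0.0, 1.524]
contact_force: [0.0, -0.1, -0.1]
opening: 0.606
grasp_force: 0.0
```

play_rows(rows=[{"dp": [0,0,0],"turn": [0,0,0],"fingers": 1},{"dp": [0,0,0],"turn": [0,0,0],"fingers": 1},{"dp": [0,0,0],"turn": [0,0,0],"fingers": 1}])

```text
clock: 16.5
eef_pos: [598.4, 9.0, 30.9]
tcp_rot: [3.139, -0.001, 1.524]
contact_force: [-0.8, 1.6, 6.3]
opening: 0.419
grasp_force: 24.8
```

play_rows(rows=[{"dp": [0,0,-0.3],"turn": [0,0,0],"fingers": 1},{"dp": [0,0,-0.7],"turn": [0,0,0],"fingers": 1},{"dp": [0,0,-0.7],"turn": [0,0,0],"fingers": 1},{"dp": [-0.7,-0.2,-0.3],"turn": [0,0,0],"fingers": 1},{"dp": [-0.9,-0.26,0],"turn": [0,0,0],"fingers": 1}])

```text
clock: 16.92
eef_pos: [579.2, -53.6, 113.9]
tcp_rot: [3.133, 0.0, 1.527]
contact_force: [0.8, -1.1, -1.6]
opening: 0.413
grasp_force: 25.3
```

play_rows(rows=[{"dp": [-0.95,-0.27,0],"turn": [0,0,0],"fingers": 1},{"dp": [-0.95,-0.28,0],"turn": [0,0,0],"fingers": 1},{"dp": [-0.95,-0.28,0],"turn": [0,0,0],"fingers": 1},{"dp": [-0.95,-0.28,0],"turn": [0,0,0],"fingers": 1},{"dp": [-0.95,-0.28,0],"turn": [0,0,0],"fingers": 1}])

```text
clock: 17.33
eef_pos: [510.8, -243.4, 110.5]
tcp_rot: [3.14, 0.001, 1.524]
contact_force: [0.7, -0.4, -0.3]
opening: 0.418
grasp_force: 25.3
```

play_rows(rows=[{"dp": [-0.9,-0.25,0],"turn": [0,0,0],"fingers": 1},{"dp": [-0.49,-0.14,0],"turn": [0,0,0],"fingers": 1},{"dp": [0,0,0],"turn": [0,0,0],"fingers": 1},{"dp": [0,0,0],"turn": [0,0,0],"fingers": 1}])

```text
clock: 17.67
eef_pos: [493.0, -297.6, 110.0]
tcp_rot: [3.14, 0.001, 1.521]
contact_force: [-0.6, 0.4, -0.4]
opening: 0.416
grasp_force: 25.3
```

```bash
python3 - <<'E'
from h import *
import pickle
to(494,-296,30,1.52)
g=grab('wrist','w9.png');pickle.dump(g,open('g9.pkl','wb'))
caps(g,10,200)
E
```

```text
t 17.6667 p [ 493.  -297.6  110. ] rot [3.140e+00 1.000e-03 1.521e+00] dp [0.04 0.02 2.  ] turn z 0.01
B [345, 97, 52, 53, 2142] [370.7 123.3] [ 602.6 -238.    10. ]
B [333, 155, 49, 47, 1799] [356.7 178.2] [ 593.7 -287.2   10. ]
B [322, 206, 46, 43, 1543] [344.4 227. ] [ 584.9 -336.5   10. ]
O [234, 113, 50, 51, 1992] [258.4 138. ] [ 503.6 -245.7   10. ]
O [228, 169, 47, 42, 1583] [251.2 190.2] [ 494.8 -293.9   10. ]
O [216, 231, 71, 73, 4023] [251.2 267.5] [ 490.6 -377.7   10. ]
```

View pics/w9.png

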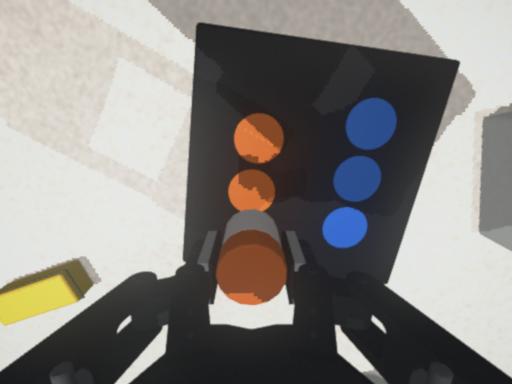

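Five spots are clear: orange at (258,138) and (251,190), blue at (371,123), (357,178) and (344,227). The gripped jar is upright at (251,268).

```bash
python3 - <<'E'
from h import *
import pickle
g=pickle.load(open('g9.pkl','rb'))
print(w(g,251.5,268,139),w(g,251.5,231,139),w(g,251.5,304,139),w(g,216,268,139),w(g,287,268,139), np.array(g['pose'])[:3,3])
to(494.6,-294.9,31,1.52)
E
```

```text
[ 494.5 -294.6  139. ] [ 495.5 -274.8  139. ] [ 493.4 -315.6  139. ] [ 477.2 -293.7  139. ] [ 511.7 -295.5  139. ] [ 497.66330862 -220.85822976  252.51594837]
t 17.7167 p [ 493.2 -296.5  109.7] rot [3.14  0.    1.522] dp [0.04 0.03 1.97] turn z 0.02
```

play_rows(rows=[{"dp": [0.03,0,0.6],"turn": [0,0,0],"fingers": 1},{"dp": [0,0,0.7],"turn": [0,0,0],"fingers": 1},{"dp": [0,0,0.4],"turn": [0,0,0],"fingers": 1},{"dp": [0,0,0.2],"turn": [0,0,0],"fingers": 1},{"dp": [0,0,0],"turn": [0,0,0],"fingers": 1}])

```text
clock: 18.13
eef_pos: [492.9, -293.6, 31.7]
tcp_rot: [-3.14, -0.001, 1.525]
contact_force: [-0.7, -0.1, -0.3]
opening: 0.412
grasp_force: 25.7
```

play_rows(rows=[{"dp": [0,0,0.05],"turn": [0,0,0],"fingers": 1},{"dp": [0,0,0.03],"turn": [0,0,0],"fingers": 1},{"dp": [0,0,0],"turn": [0,0,0],"fingers": 1}])

```text
clock: 18.38
eef_pos: [494.1, -295.1, 30.5]
tcp_rot: [3.14, 0.001, 1.524]
contact_force: [1.1, -0.0, 2.0]
opening: 0.412
grasp_force: 25.8
```

play_rows(rows=[{"dp": [0,0,0.02],"turn": [0,0,0],"fingers": 0.8},{"dp": [0,0,0],"turn": [0,0,0],"fingers": 0.5},{"dp": [0,0,0],"turn": [0,0,0],"fingers": 0.2},{"dp": [0,0,0],"turn": [0,0,0],"fingers": 0},{"dp": [0,0,0],"turn": [0,0,0],"fingers": 0}])

```text
clock: 18.8
eef_pos: [493.3, -295.2, 28.7]
tcp_rot: [3.141, 0.0, 1.524]
contact_force: [0.2, -0.1, 0.7]
opening: 0.902
grasp_force: 0.0
```

play_rows(rows=[{"dp": [0,0,0],"turn": [0,0,0],"fingers": 0},{"dp": [0,0,-0.5],"turn": [0,0,0],"fingers": 0},{"dp": [0,0,-0.9],"turn": [0,0,0],"fingers": 0},{"dp": [0,0,-0.9],"turn": [0,0,0],"fingers": 0},{"dp": [0,0,0],"turn": [0,0,0],"fingers": 0}])

```text
clock: 19.22
eef_pos: [496.4, -297.2, 126.7]
tcp_rot: [3.134, 0.004, 1.524]
contact_force: [0.8, -0.6, 0.5]
opening: 1.001
grasp_force: 0.0
```

```bash
python3 - <<'E'
from h import *
import pickle
to(597.3,57,110,1.52)
g=grab('wrist','w10.png');pickle.dump(g,open('g10.pkl','wb'))
caps(g,60,200)
b=grab('side');cv2.imwrite('pics/side10.png',b['pixels'][:,:,::-1])
E
```

```text
t 19.2167 p [ 496.4 -297.2  126.7] rot [3.134 0.004 1.524] dp [8.97 2.1  0.39] turn z 0.03
B [335, 99, 48, 49, 1869] [358.5 122.9] [ 582.8 -234.5   60. ]
B [324, 153, 45, 44, 1581] [345.9 174.4] [ 575.6 -274.3   60. ]
B [314, 201, 43, 40, 1361] [334.8 220.4] [ 568.6 -314.    60. ]
O [231, 113, 47, 48, 1749] [253.7 136.4] [ 502.9 -240.7   60. ]
O [225, 166, 45, 59, 1821] [247.1 197.5] [ 495.4 -289.8   60. ]
```

play_rows(rows=[{"dp": [0.9,0.21,0],"turn": [0,0,0],"fingers": 0},{"dp": [0.9,0.21,0],"turn": [0,0,0],"fingers": 0},{"dp": [0.9,0.21,0],"turn": [0,0,0],"fingers": 0},{"dp": [0.9,0.21,0],"turn": [0,0,0],"fingers": 0},{"dp": [0.9,0.21,0],"turn": [0,0,0],"fingers": 0}])

```text
clock: 19.73
eef_pos: [542.7, -115.5, 118.9]
tcp_rot: [-3.139, -0.0, 1.523]
contact_force: [0.7, 0.3, 0.2]
opening: 0.998
grasp_force: 0.0
```

play_rows(rows=[{"dp": [0.9,0.21,0],"turn": [0,0,0],"fingers": 0},{"dp": [0.9,0.21,0],"turn": [0,0,0],"fingers": 0},{"dp": [0.9,0.21,0],"turn": [0,0,0],"fingers": 0},{"dp": [0.9,0.21,0],"turn": [0,0,0],"fingers": 0},{"dp": [0.87,0.21,0],"turn": [0,0,0],"fingers": 0}])

```text
clock: 20.15
eef_pos: [593.1, 61.2, 118.8]
tcp_rot: [-3.139, 0.0, 1.524]
contact_force: [-0.8, 0.0, -0.1]
opening: 0.997
grasp_force: 0.0
```

play_rows(rows=[{"dp": [0,0,0.4],"turn": [0,0,0],"fingers": 0},{"dp": [0,0,0.5],"turn": [0,0,0],"fingers": 0},{"dp": [0,0,0],"turn": [0,0,0],"fingers": 0},{"dp": [0,0,0],"turn": [0,0,0],"fingers": 0}])

```text
clock: 20.48
eef_pos: [592.0, 59.2, 82.4]
tcp_rot: [-3.137, 0.001, 1.524]
contact_force: [-0.1, -0.3, 0.2]
opening: 1.001
grasp_force: 0.0
```

```bash
cat >> h.py <<'E'
def ocap(g,lo=(0,110,30),hi=(22,255,255),z=60):
    h=cv2.cvtColor(g['pixels'],cv2.COLOR_RGB2HSV);m=cv2.inRange(h,lo,hi)
    n,l,st,c=cv2.connectedComponentsWithStats(m)
    for i in range(1,n):
        if st[i,4]>200:print(st[i].tolist(),c[i].round(1),w(g,*c[i],z))
E
python3 - <<'E'
from h import *
to(597.3,57,26,1.52)
g=grab('wrist');ocap(g);ocap(g,(105,120,30),(130,255,255))
E
```

```text
t 20.4833 p [592.   59.2  82.4] rot [-3.137e+00  1.000e-03  1.524e+00] dp [-0.05  0.14  1.41] turn z 0.04
[233, 202, 50, 53, 2063] [257.1 227.8] [597.3  59.7  60. ]
[232, 0, 58, 26, 1099] [260.6  10.2] [604.3 185.9  60. ]
```

play_rows(rows=[{"dp": [-0.02,0.13,0.7],"turn": [0,0,0],"fingers": 0},{"dp": [0,0,0.69],"turn": [0,0,0],"fingers": 0},{"dp": [0,0,0],"turn": [0,0,0],"fingers": 0.3},{"dp": [0,0,0],"turn": [0,0,0],"fingers": 0.5},{"dp": [0,0,0],"turn": [0,0,0],"fingers": 0.7}])

```text
clock: 20.95
eef_pos: [599.8, 58.0, 30.3]
tcp_rot: [3.141, -0.0, 1.523]
contact_force: [-0.5, 0.0, 0.5]
opening: 0.603
grasp_force: 0.0
```

play_rows(rows=[{"dp": [0,0,0],"turn": [0,0,0],"fingers": 1},{"dp": [0,0,0],"turn": [0,0,0],"fingers": 1},{"dp": [0,0,0],"turn": [0,0,0],"fingers": 1},{"dp": [0,0,0],"turn": [0,0,0],"fingers": 1}])

```text
clock: 21.28
eef_pos: [600.2, 58.2, 30.8]
tcp_rot: [3.139, -0.0, 1.524]
contact_force: [-2.1, -0.6, 7.6]
opening: 0.416
grasp_force: 25.0
```

play_rows(rows=[{"dp": [0,0,-0.3],"turn": [0,0,0],"fingers": 1},{"dp": [0,0,-0.7],"turn": [0,0,0],"fingers": 1},{"dp": [0,0,-0.7],"turn": [0,0,0],"fingers": 1},{"dp": [0,0,-0.3],"turn": [0,0,0],"fingers": 1},{"dp": [0,0,0],"turn": [0,0,0],"fingers": 1}])

```text
clock: 21.7
eef_pos: [601.5, 58.5, 113.0]
tcp_rot: [3.135, -0.001, 1.524]
contact_force: [1.0, 0.6, 1.1]
opening: 0.414
grasp_force: 25.2
```

```bash
python3 - <<'E'
from h import *
to(503.6,-246.2,110,1.52)
E
```

```text
t 21.7 p [601.5  58.5 113. ] rot [ 3.135e+00 -1.000e-03  1.524e+00] dp [-7.73 -2.09  0.05] turn z 0.04
```

play_rows(rows=[{"dp": [-0.8,-0.2,0],"turn": [0,0,0],"fingers": 1},{"dp": [-0.95,-0.26,0],"turn": [0,0,0],"fingers": 1},{"dp": [-0.95,-0.26,0],"turn": [0,0,0],"fingers": 1},{"dp": [-0.95,-0.26,0],"turn": [0,0,0],"fingers": 1},{"dp": [-0.95,-0.26,0],"turn": [0,0,0],"fingers": 1}])

```text
clock: 22.12
eef_pos: [539.5, -124.4, 108.1]
tcp_rot: [-3.141, -0.0, 1.524]
contact_force: [-0.0, 0.6, -0.7]
opening: 0.415
grasp_force: 25.2
```

play_rows(rows=[{"dp": [-0.95,-0.26,0],"turn": [0,0,0],"fingers": 1},{"dp": [-0.95,-0.26,0],"turn": [0,0,0],"fingers": 1},{"dp": [-0.8,-0.2,0],"turn": [0,0,0],"fingers": 1},{"dp": [-0.43,-0.12,0],"turn": [0,0,0],"fingers": 1},{"dp": [0,0,0],"turn": [0,0,0],"fingers": 1}])

```text
clock: 22.53
eef_pos: [499.8, -249.7, 108.1]
tcp_rot: [-3.141, 0.0, 1.52]
contact_force: [-0.3, 0.6, -0.9]
opening: 0.416
grasp_force: 25.2
```

play_rows(rows=[{"dp": [0,0,0],"turn": [0,0,0],"fingers": 1},{"dp": [0,0,0],"turn": [0,0,0],"fingers": 1}])

```text
clock: 22.7
eef_pos: [501.1, -246.0, 108.3]
tcp_rot: [-3.141, -0.001, 1.523]
contact_force: [0.8, -0.6, -0.5]
opening: 0.412
grasp_force: 25.2
```

```bash
python3 - <<'E'
from h import *
to(503.6,-246.2,31,1.52)
g=grab('wrist');ocap(g,z=139);cv2.imwrite('pics/w11.png',g['pixels'][:,:,::-1]); caps(g,10,200)
E
```

```text
t 22.7 p [ 501.1 -246.   108.3] rot [-3.141e+00 -1.000e-03  1.523e+00] dp [-0.    0.06  1.93] turn z 0.03
[229, 172, 48, 42, 1610] [252.5 192.7] [ 504.9 -204.2  139. ]
[216, 232, 72, 76, 4302] [250.9 269.5] [ 502.4 -242.7  139. ]
B [334, 159, 49, 47, 1795] [358.2 181.7] [ 602.5 -238.2   10. ]
B [323, 210, 46, 42, 1534] [345.7 230.4] [ 593.7 -287.4   10. ]
B [318, 255, 39, 25, 638] [337.5 266.5] [ 587.6 -327.8   10. ]
O [229, 172, 47, 41, 1529] [252.4 192.7] [ 503.7 -244.1   10. ]
O [216, 232, 71, 75, 4131] [251.1 269.6] [ 498.5 -327.3   10. ]
```

play_rows(rows=[{"dp": [0,0.04,0.6],"turn": [0,0,0],"fingers": 1},{"dp": [0,0,0.7],"turn": [0,0,0],"fingers": 1},{"dp": [0,0,0.4],"turn": [0,0,0],"fingers": 1},{"dp": [0,0,0.16],"turn": [0,0,0],"fingers": 1},{"dp": [0,0,0],"turn": [0,0,0],"fingers": 1}])

```text
clock: 23.17
eef_pos: [502.3, -245.2, 33.0]
tcp_rot: [-3.139, -0.001, 1.525]
contact_force: [0.0, -0.4, -1.3]
opening: 0.41
grasp_force: 25.2
```

play_rows(rows=[{"dp": [0,0,0.05],"turn": [0,0,0],"fingers": 1},{"dp": [0,0,0.03],"turn": [0,0,0],"fingers": 1},{"dp": [0,0,0],"turn": [0,0,0],"fingers": 1}])

```text
clock: 23.42
eef_pos: [503.7, -246.8, 32.1]
tcp_rot: [3.14, 0.001, 1.524]
contact_force: [-0.4, -0.4, -0.2]
opening: 0.414
grasp_force: 25.2
```

play_rows(rows=[{"dp": [0,0,0.04],"turn": [0,0,0],"fingers": 1},{"dp": [0,0,0],"turn": [0,0,0],"fingers": 1},{"dp": [0,0,0],"turn": [0,0,0],"fingers": 1}])

```text
clock: 23.67
eef_pos: [503.8, -247.1, 30.9]
tcp_rot: [3.14, 0.001, 1.524]
contact_force: [-1.0, 0.9, 5.9]
opening: 0.413
grasp_force: 25.7
```

play_rows(rows=[{"dp": [0,0,0],"turn": [0,0,0],"fingers": 0.8},{"dp": [0,0,0],"turn": [0,0,0],"fingers": 0.5},{"dp": [0,0,0],"turn": [0,0,0],"fingers": 0.2},{"dp": [0,0,0],"turn": [0,0,0],"fingers": 0},{"dp": [0,0,0],"turn": [0,0,0],"fingers": 0}])

```text
clock: 24.08
eef_pos: [503.0, -246.8, 29.8]
tcp_rot: [3.141, 0.0, 1.524]
contact_force: [0.9, -0.8, 0.4]
opening: 0.901
grasp_force: 0.0
```

play_rows(rows=[{"dp": [0,0,0],"turn": [0,0,0],"fingers": 0},{"dp": [0,0,-0.5],"turn": [0,0,0],"fingers": 0},{"dp": [0,0,-0.9],"turn": [0,0,0],"fingers": 0},{"dp": [0,0,-0.9],"turn": [0,0,0],"fingers": 0},{"dp": [0,0,0],"turn": [0,0,0],"fingers": 0}])

```text
clock: 24.5
eef_pos: [506.4, -248.5, 127.7]
tcp_rot: [3.133, 0.004, 1.524]
contact_force: [1.2, -1.5, 0.4]
opening: 0.998
grasp_force: 0.0
```

```bash
python3 - <<'E'
from h import *
to(604,140,160,1.52)
g=grab('wrist','w12.png')
import pickle;b=grab('side','s12.png');a=grab('scene','a12.png')
for q in(b,a): caps(q,60,20)
E
```

```text
t 24.5 p [ 506.4 -248.5  127.7] rot [3.133 0.004 1.524] dp [ 9.81  1.99 -0.83] turn z 0.03
B [287, 31, 7, 20, 68] [290.4  39.9] [ 959.  -709.2   60. ]
B [273, 40, 3, 8, 23] [274.   43.7] [ 992.6 -641.7   60. ]
B [295, 131, 23, 16, 198] [305.8 138.4] [ 560.  -266.2   60. ]
B [284, 144, 13, 9, 94] [290.1 147.9] [ 572.4 -196.9   60. ]
B [190, 215, 12, 12, 101] [195.6 219.6] [600.4 201.6  60. ]
B [0, 235, 19, 24, 252] [  6.5 244.9] [921.6 587.   60. ]
B [233, 275, 20, 8, 80] [242.2 278.6] [381.4 254.1  60. ]
B [188, 289, 23, 24, 156] [199.2 301. ] [420.7 367.4  60. ]
B [174, 360, 11, 24, 118] [179.2 371.7] [337.1 512.7  60. ]
B [0, 372, 8, 12, 68] [  2.8 378.3] [614.8 768.8  60. ]
O [293, 28, 6, 19, 61] [295.3  37.1] [ 956.2 -739.9   60. ]
O [278, 37, 5, 14, 41] [279.6  43.4] [ 976.3 -658.3   60. ]
O [323, 139, 11, 10, 75] [328.1 143.3] [ 491.7 -294.5   60. ]
O [312, 146, 11, 9, 60] [317.7 149.4] [ 501.2 -249.3   60. ]
B [298, 18, 63, 52, 2094] [328.3  42.5] [ 368.6 1218.    60. ]
B [341, 75, 9, 33, 83] [345.1  93. ] [625.  825.3  60. ]
B [383, 126, 14, 18, 180] [389.4 134.4] [900.3 643.5  60. ]
B [255, 132, 14, 8, 37] [261.7 135.4] [432.4 357.5  60. ]
B [0, 148, 20, 27, 288] [  6.5 160.6] [-375.9 -300.7   60. ]
B [277, 172, 9, 7, 47] [280.6 175. ] [610.  194.1  60. ]
B [190, 260, 35, 33, 435] [206.7 275.7] [ 612.3 -313.7   60. ]
O [186, 244, 11, 9, 76] [190.9 247.6] [ 506.9 -254.4   60. ]
O [175, 251, 12, 11, 101] [180.5 256.3] [ 497.3 -299.3   60. ]
```

play_rows(rows=[{"dp": [0.9,0.2,-0.2],"turn": [0,0,0],"fingers": 0},{"dp": [0.95,0.2,-0.2],"turn": [0,0,0],"fingers": 0},{"dp": [0.95,0.2,0],"turn": [0,0,0],"fingers": 0},{"dp": [0.95,0.2,0],"turn": [0,0,0],"fingers": 0},{"dp": [0.95,0.2,0],"turn": [0,0,0],"fingers": 0}])

```text
clock: 25.07
eef_pos: [550.9, -59.1, 136.1]
tcp_rot: [-3.139, -0.0, 1.523]
contact_force: [0.9, -0.2, -0.7]
opening: 0.998
grasp_force: 0.0
```

play_rows(rows=[{"dp": [0.95,0.2,0],"turn": [0,0,0],"fingers": 0},{"dp": [0.95,0.2,0],"turn": [0,0,0],"fingers": 0},{"dp": [0.95,0.2,0],"turn": [0,0,0],"fingers": 0},{"dp": [0.95,0.2,0],"turn": [0,0,0],"fingers": 0},{"dp": [0.95,0.2,0],"turn": [0,0,0],"fingers": 0}])

```text
clock: 25.48
eef_pos: [599.8, 128.9, 135.7]
tcp_rot: [-3.139, 0.001, 1.524]
contact_force: [0.0, 0.3, -0.0]
opening: 1.003
grasp_force: 0.0
```

play_rows(rows=[{"dp": [0.95,0,0],"turn": [0,0,0],"fingers": 0},{"dp": [0,0,0],"turn": [0,0,0],"fingers": 0},{"dp": [0,0,0],"turn": [0,0,0],"fingers": 0}])

```text
clock: 25.73
eef_pos: [601.3, 166.6, 135.6]
tcp_rot: [-3.139, 0.001, 1.527]
contact_force: [-1.2, -0.2, 0.4]
opening: 1.002
grasp_force: 0.0
```

```bash
python3 - <<'E'
from h import *
to(604,190,80,1.52)
g=grab('wrist','w13.png');ocap(g,(105,120,30),(130,255,255))
E
```

```text
t 25.7333 p [601.3 166.6 135.6] rot [-3.139e+00  1.000e-03  1.527e+00] dp [0.59 0.05 1.39] turn z 0.07
[21, 111, 54, 36, 774] [ 46.8 129. ] [442.8 235.5  60. ]
[233, 142, 41, 42, 1317] [252.9 162.4] [605.4 201.5  60. ]
```

play_rows(rows=[{"dp": [0.86,0.07,0],"turn": [0,0,0],"fingers": 0},{"dp": [0,0,0.6],"turn": [0,0,0],"fingers": 0},{"dp": [0,0,0.7],"turn": [0,0,0],"fingers": 0},{"dp": [0,0,0],"turn": [0,0,0],"fingers": 0},{"dp": [0,0,0],"turn": [0,0,0],"fingers": 0}])

```text
clock: 26.2
eef_pos: [605.2, 197.2, 84.0]
tcp_rot: [-3.137, 0.002, 1.522]
contact_force: [0.8, 0.2, 0.9]
opening: 1.0
grasp_force: 0.0
```

```bash
python3 - <<'E'
from h import *
to(605.4,201,26,1.52)
g=grab('wrist');ocap(g,(105,120,30),(130,255,255))
E
```

```text
t 26.2 p [605.2 197.2  84. ] rot [-3.137e+00  2.000e-03  1.522e+00] dp [0.1  0.01 1.45] turn z 0.02
[0, 152, 41, 35, 660] [ 16.4 167.2] [459.8 246.1  60. ]
[225, 193, 50, 52, 2038] [249.3 219.1] [605.5 203.6  60. ]
```

play_rows(rows=[{"dp": [0.12,0.01,0.7],"turn": [0,0,0],"fingers": 0},{"dp": [0,0,0.72],"turn": [0,0,0],"fingers": 0},{"dp": [0,0,0],"turn": [0,0,0],"fingers": 0.3},{"dp": [0,0,0],"turn": [0,0,0],"fingers": 0.5},{"dp": [0,0,0],"turn": [0,0,0],"fingers": 0.7}])

```text
clock: 26.67
eef_pos: [608.7, 203.9, 30.9]
tcp_rot: [3.14, -0.001, 1.523]
contact_force: [-0.1, 0.3, 0.2]
opening: 0.607
grasp_force: 0.0
```

play_rows(rows=[{"dp": [0,0,0],"turn": [0,0,0],"fingers": 1},{"dp": [0,0,0],"turn": [0,0,0],"fingers": 1},{"dp": [0,0,0],"turn": [0,0,0],"fingers": 1},{"dp": [0,0,0],"turn": [0,0,0],"fingers": 1}])

```text
clock: 27.0
eef_pos: [608.9, 204.2, 31.3]
tcp_rot: [3.139, -0.001, 1.524]
contact_force: [-0.5, -1.2, 6.6]
opening: 0.417
grasp_force: 25.0
```

play_rows(rows=[{"dp": [0,0,-0.3],"turn": [0,0,0],"fingers": 1},{"dp": [0,0,-0.7],"turn": [0,0,0],"fingers": 1},{"dp": [0,0,-0.7],"turn": [0,0,0],"fingers": 1},{"dp": [0,0,-0.3],"turn": [0,0,0],"fingers": 1},{"dp": [0,0,0],"turn": [0,0,0],"fingers": 1}])

```text
clock: 27.42
eef_pos: [610.1, 204.8, 113.5]
tcp_rot: [3.135, -0.003, 1.524]
contact_force: [0.4, 0.3, -0.4]
opening: 0.414
grasp_force: 25.3
```

```bash
python3 - <<'E'
from h import *
to(593.7,-287.3,110,1.52)
E
```

```text
t 27.4167 p [610.1 204.8 113.5] rot [ 3.135e+00 -3.000e-03  1.524e+00] dp [-12.31   0.17   0.06] turn z 0.03
```

play_rows(rows=[{"dp": [-0.8,0.01,0],"turn": [0,0,0],"fingers": 1},{"dp": [-1,0.02,0],"turn": [0,0,0],"fingers": 1},{"dp": [-1,0.02,0],"turn": [0,0,0],"fingers": 1},{"dp": [-1,0.02,0],"turn": [0,0,0],"fingers": 1},{"dp": [-1,0.02,0],"turn": [0,0,0],"fingers": 1}])

```text
clock: 27.83
eef_pos: [601.0, 10.5, 108.0]
tcp_rot: [-3.14, 0.0, 1.524]
contact_force: [1.5, 0.6, -1.3]
opening: 0.41
grasp_force: 25.3
```

play_rows(rows=[{"dp": [-1,0.02,0],"turn": [0,0,0],"fingers": 1},{"dp": [-1,0.02,0],"turn": [0,0,0],"fingers": 1},{"dp": [-1,0.02,0],"turn": [0,0,0],"fingers": 1},{"dp": [-1,0.02,0],"turn": [0,0,0],"fingers": 1},{"dp": [-1,0,0],"turn": [0,0,0],"fingers": 1}])

```text
clock: 28.25
eef_pos: [595.0, -189.7, 108.0]
tcp_rot: [-3.141, -0.0, 1.524]
contact_force: [0.8, 0.1, -1.4]
opening: 0.417
grasp_force: 25.3
```

play_rows(rows=[{"dp": [-1,0,0],"turn": [0,0,0],"fingers": 1},{"dp": [-0.8,0,0],"turn": [0,0,0],"fingers": 1},{"dp": [-0.71,0,0],"turn": [0,0,0],"fingers": 1},{"dp": [0,0,0],"turn": [0,0,0],"fingers": 1},{"dp": [0,0,0],"turn": [0,0,0],"fingers": 1}])

```text
clock: 28.67
eef_pos: [590.2, -289.3, 107.7]
tcp_rot: [-3.14, -0.001, 1.521]
contact_force: [-0.6, 0.7, -1.8]
opening: 0.412
grasp_force: 25.3
```

```bash
python3 - <<'E'
from h import *
to(593.7,-287.3,31,1.52)
g=grab('wrist','w14.png');z=r.sense()['eef_pos'][2]+28.7;print(g['pose'][:3,3]);ocap(g,(105,120,30),(130,255,255),z=z);caps(g,10,200);ocap(g)
E
```

```text
t 28.6667 p [ 590.2 -289.3  107.7] rot [-3.140e+00 -1.000e-03  1.521e+00] dp [0.05 0.09 1.92] turn z 0.01
[ 595.29344631 -212.80437567  250.35948822]
[235, 114, 52, 52, 2072] [260.6 139.1] [ 598.7 -224.8  136.5]
[230, 170, 48, 44, 1691] [253.3 191.8] [ 594.5 -247.7  136.5]
[216, 234, 71, 74, 4081] [250.7 270.8] [ 591.3 -288.   136.5]
B [235, 114, 52, 52, 2072] [260.6 139.1] [ 602.4 -238.1   10. ]
B [230, 170, 48, 44, 1691] [253.3 191.8] [ 593.7 -286.5   10. ]
B [216, 234, 71, 74, 4081] [250.7 270.8] [ 586.9 -371.6   10. ]
O [105, 129, 71, 97, 2906] [138.8 166.1] [ 490.5 -256.8   10. ]
O [106, 202, 51, 48, 1841] [131.5 225.4] [ 473.2 -314.8   10. ]
[450, 0, 32, 50, 521] [459.   25.4] [ 727.2 -169.3   60. ]
[105, 128, 72, 122, 5106] [136.8 188.6] [ 507.9 -264.4   60. ]
```

View pics/w14.png

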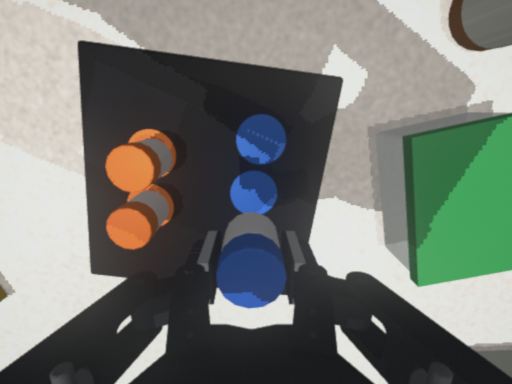

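The two orange jars stand upright on their spots, with cap tops around (132,167) and (131,226). The blue jar in the gripper is at (251,271), aimed at the middle blue spot (253,192).

play_rows(rows=[{"dp": [0.05,0.06,0.6],"turn": [0,0,0],"fingers": 1},{"dp": [0,0,0.7],"turn": [0,0,0],"fingers": 1},{"dp": [0,0,0.4],"turn": [0,0,0],"fingers": 1},{"dp": [0,0,0.16],"turn": [0,0,0],"fingers": 1},{"dp": [0,0,0.05],"turn": [0,0,0],"fingers": 1}])

```text
clock: 29.13
eef_pos: [592.6, -284.2, 31.3]
tcp_rot: [-3.138, -0.002, 1.525]
contact_force: [-0.7, 0.2, -0.4]
opening: 0.412
grasp_force: 25.4
```

play_rows(rows=[{"dp": [0,0,0.03],"turn": [0,0,0],"fingers": 1},{"dp": [0,0,0.02],"turn": [0,0,0],"fingers": 1},{"dp": [0,0,0],"turn": [0,0,0],"fingers": 1},{"dp": [0,0,0],"turn": [0,0,0],"fingers": 1}])

```text
clock: 29.47
eef_pos: [594.3, -286.1, 31.3]
tcp_rot: [3.14, 0.0, 1.524]
contact_force: [0.5, 1.3, 2.4]
opening: 0.413
grasp_force: 25.5
```

```bash
python3 - <<'E'
from h import *
import pickle
im=cv2.imread('pics/w14.png')
to(593.7,-287.3,31,1.52)
E
```

```text
t 29.4667 p [ 594.3 -286.1   31.3] rot [3.14  0.    1.524] dp [-0.03 -0.01  0.01] turn z 0.04
```

play_rows(rows=[{"dp": [0,0,0],"turn": [0,0,0],"fingers": 0.8},{"dp": [0,0,0],"turn": [0,0,0],"fingers": 0.5},{"dp": [0,0,0],"turn": [0,0,0],"fingers": 0.2},{"dp": [0,0,0],"turn": [0,0,0],"fingers": 0},{"dp": [0,0,0],"turn": [0,0,0],"fingers": 0}])

```text
clock: 29.88
eef_pos: [593.6, -286.4, 30.4]
tcp_rot: [3.142, 0.0, 1.524]
contact_force: [-0.2, 0.6, 0.3]
opening: 0.899
grasp_force: 0.0
```

play_rows(rows=[{"dp": [0,0,0],"turn": [0,0,0],"fingers": 0},{"dp": [0,0,-0.5],"turn": [0,0,0],"fingers": 0},{"dp": [0,0,-0.9],"turn": [0,0,0],"fingers": 0},{"dp": [0,0,-1],"turn": [0,0,0],"fingers": 0},{"dp": [0,0,-1],"turn": [0,0,0],"fingers": 0}])

```text
clock: 30.3
eef_pos: [593.0, -286.0, 167.3]
tcp_rot: [-3.14, -0.001, 1.524]
contact_force: [1.5, -1.1, 0.9]
opening: 1.0
grasp_force: 0.0
```

play_rows(rows=[{"dp": [-0.5,-0.6,-0.5],"turn": [0,0,0],"fingers": 0},{"dp": [-0.6,-0.6,-0.2],"turn": [0,0,0],"fingers": 0},{"dp": [-0.6,0,0],"turn": [0,0,0],"fingers": 0},{"dp": [0,0,0],"turn": [0,0,0],"fingers": 0},{"dp": [0,0,0],"turn": [0,0,0],"fingers": 0}])

```text
clock: 30.72
eef_pos: [542.1, -352.9, 194.7]
tcp_rot: [3.141, 0.0, 1.522]
contact_force: [0.4, 0.7, 0.5]
opening: 1.001
grasp_force: 0.0
```

```bash
python3 - <<'E'
from h import *
import pickle
to(423,366,230,3.016)
g=grab('wrist');pickle.dump(g,open('g15.pkl','wb'))
cv2.imwrite('pics/w15.png',cv2.resize(g['pixels'][:300,60:460,::-1],(800,600),interpolation=cv2.INTER_CUBIC))
for nm,p,c in(('O0',(503.6,-245.9),1),('O1',(494.7,-294.9),1),('B1',(593.7,-287.3),1)):
    print(nm,'exp cap px in crop',[round(2*(a-o)) for a,o in zip(px(g,(*p,60)),(60,0))])
E
```

```text
t 30.7167 p [ 542.1 -352.9  194.7] rot [3.141 0.    1.522] dp [17.8  -3.86 -0.89] turn z -14.27
O0 exp cap px in crop [288, 157]
O1 exp cap px in crop [280, 263]
B1 exp cap px in crop [476, 237]
```

View pics/w15.png

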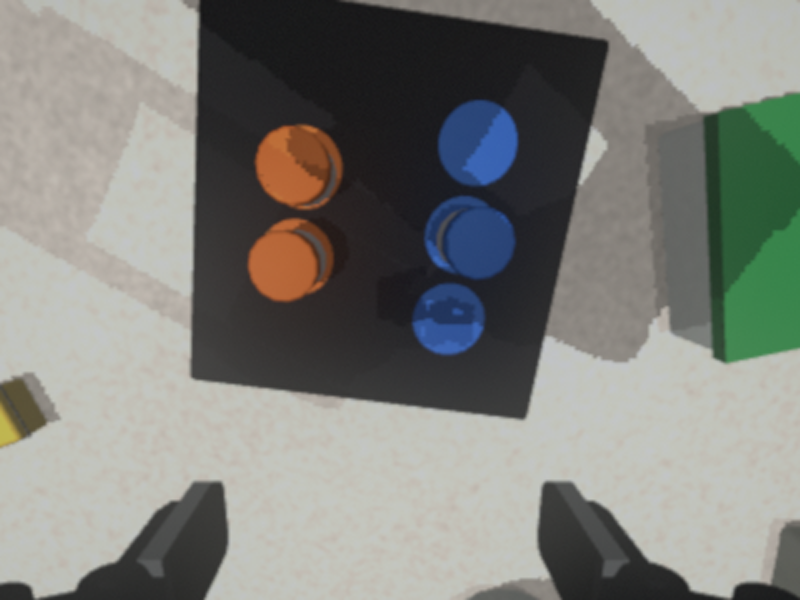

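All three jars stand upright on their spots, with crop caps at (292,166), (284,265) and (479,241). I'll check the centring with a circle fit.

```bash
python3 - <<'E'
from h import *
import pickle
g=pickle.load(open('g15.pkl','rb'))
im=cv2.resize(g['pixels'],None,fx=4,fy=4,interpolation=cv2.INTER_CUBIC).astype(float)
im=cv2.GaussianBlur(im,(0,0),3).sum(2) if 0 else cv2.GaussianBlur(im,(0,0),3)
gr=np.sqrt(sum(cv2.Sobel(im[:,:,k],-1,1,0)**2+cv2.Sobel(im[:,:,k],-1,0,1)**2 for k in range(3)));gr=np.minimum(gr,np.percentile(gr,97))
t=np.linspace(0,2*np.pi,180)
def ring(p,z,R):
    return np.array([px(g,(p[0]+R*np.cos(a),p[1]+R*np.sin(a),z)) for a in t])*4+1.5
for nm,p,z,R in(('O0',(503.6,-245.9),60,18),('O1',(494.7,-294.9),60,18),('B1',(593.7,-287.3),60,18),('B0s',(602.6,-238),10,22),('B2s',(584.9,-336.5),10,22),('O0s',(503.6,-245.9),10,22),('O1s',(494.7,-294.9),10,22),('B1s',(593.7,-287.3),10,22)):
    best=[]
    for dx in np.arange(-6,6.1,.5):
        for dy in np.arange(-7,6.1,.5):
            q=ring((p[0]+dx,p[1]+dy),z,R).round().astype(int)
            best.append((gr[q[:,1],q[:,0]].mean(),dx,dy))
    best.sort(reverse=True);print(nm,best[0],best[1][1:],best[2][1:])
E
```

```text
O0 (np.float64(59.72455115093297), np.float64(1.0), np.float64(-3.5)) (np.float64(1.5), np.float64(-3.0)) (np.float64(1.5), np.float64(-3.5))
O1 (np.float64(66.58761916980612), np.float64(0.5), np.float64(-1.5)) (np.float64(0.5), np.float64(-2.0)) (np.float64(1.0), np.float64(-1.5))
B1 (np.float64(50.241224288390825), np.float64(1.0), np.float64(-2.5)) (np.float64(0.5), np.float64(-2.5)) (np.float64(1.0), np.float64(-2.0))
B0s (np.float64(76.5398745089029), np.float64(0.0), np.float64(-0.5)) (np.float64(0.0), np.float64(0.0)) (np.float64(-0.5), np.float64(-0.5))
B2s (np.float64(71.65771018796731), np.float64(0.0), np.float64(-0.5)) (np.float64(0.0), np.float64(0.0)) (np.float64(-0.5), np.float64(-0.5))
O0s (np.float64(59.504326064652496), np.float64(-5.0), np.float64(1.0)) (np.float64(-4.5), np.float64(1.0)) (np.float64(-5.5), np.float64(1.0))
O1s (np.float64(54.35630878083456), np.float64(-6.0), np.float64(-4.0)) (np.float64(-6.0), np.float64(-4.5)) (np.float64(-6.0), np.float64(-5.0))
B1s (np.float64(48.13571256442447), np.float64(0.0), np.float64(0.0)) (np.float64(0.0), np.float64(-0.5)) (np.float64(-0.5), np.float64(-0.5))
```

O0 is about 3 mm low in y, so I'll regrip and nudge it.

play_rows(rows=[{"dp": [0.86,-0.36,0],"turn": [0,0,0],"fingers": 0},{"dp": [0.86,-0.36,0],"turn": [0,0,0],"fingers": 0},{"dp": [0.86,-0.36,0],"turn": [0,0,0],"fingers": 0},{"dp": [0,0,0.8],"turn": [0,0,0],"fingers": 0},{"dp": [0,0,1],"turn": [0,0,0],"fingers": 0}])

```text
clock: 31.18
eef_pos: [506.2, -244.9, 124.6]
tcp_rot: [3.136, 0.002, 1.527]
contact_force: [0.8, -0.7, -0.1]
opening: 1.002
grasp_force: 0.0
```

play_rows(rows=[{"dp": [0,0,0.9],"turn": [0,0,0],"fingers": 0},{"dp": [0,0,0],"turn": [0,0,0],"fingers": 0},{"dp": [0,0,0],"turn": [0,0,0],"fingers": 0}])

```text
clock: 31.43
eef_pos: [503.0, -245.2, 85.0]
tcp_rot: [-3.137, -0.002, 1.525]
contact_force: [0.9, 0.0, 0.5]
opening: 0.999
grasp_force: 0.0
```

```bash
python3 - <<'E'
from h import *
to(504,-249,30,1.522)
E
```

```text
t 31.4333 p [ 503.  -245.2   85. ] rot [-3.137e+00 -2.000e-03  1.525e+00] dp [-0.1   0.04  1.38] turn z 0.03
```

play_rows(rows=[{"dp": [-0.08,0,0.6],"turn": [0,0,0],"fingers": 0},{"dp": [0,0,0.75],"turn": [0,0,0],"fingers": 0},{"dp": [0,0,0],"turn": [0,0,0],"fingers": 0.3},{"dp": [0,0,0],"turn": [0,0,0],"fingers": 0.5},{"dp": [0,0,0],"turn": [0,0,0],"fingers": 0.7}])

```text
clock: 31.85
eef_pos: [505.4, -250.5, 34.8]
tcp_rot: [3.139, 0.001, 1.524]
contact_force: [-0.4, 0.4, 1.2]
opening: 0.605
grasp_force: 0.0
```

play_rows(rows=[{"dp": [0,0,0],"turn": [0,0,0],"fingers": 1},{"dp": [0,0,0],"turn": [0,0,0],"fingers": 1},{"dp": [0,0,0],"turn": [0,0,0],"fingers": 1},{"dp": [0,0,0],"turn": [0,0,0],"fingers": 1},{"dp": [0,0,-0.15],"turn": [0,0,0],"fingers": 1}])

```text
clock: 32.27
eef_pos: [504.5, -250.2, 39.7]
tcp_rot: [3.14, 0.001, 1.524]
contact_force: [0.1, -0.5, -0.5]
opening: 0.413
grasp_force: 25.2
```

play_rows(rows=[{"dp": [0.07,-0.01,0],"turn": [0,0,0],"fingers": 1},{"dp": [0,0,0.1],"turn": [0,0,0],"fingers": 1},{"dp": [0,0,0.05],"turn": [0,0,0],"fingers": 1},{"dp": [0,0,0.02],"turn": [0,0,0],"fingers": 1},{"dp": [0,0,0],"turn": [0,0,0],"fingers": 1}])

```text
clock: 32.68
eef_pos: [504.5, -247.4, 34.0]
tcp_rot: [3.14, 0.001, 1.524]
contact_force: [-6.8, 4.2, 30.3]
opening: 0.408
grasp_force: 28.7
```

play_rows(rows=[{"dp": [0,0,0],"turn": [0,0,0],"fingers": 0.8},{"dp": [0,0,0],"turn": [0,0,0],"fingers": 0.5},{"dp": [0,0,0],"turn": [0,0,0],"fingers": 0.2},{"dp": [0,0,0],"turn": [0,0,0],"fingers": 0},{"dp": [0,0,0],"turn": [0,0,0],"fingers": 0}])

```text
clock: 33.1
eef_pos: [503.6, -247.1, 31.3]
tcp_rot: [-3.141, -0.0, 1.524]
contact_force: [0.7, 0.1, -0.1]
opening: 0.902
grasp_force: 0.0
```

play_rows(rows=[{"dp": [0,0,0],"turn": [0,0,0],"fingers": 0},{"dp": [0,0,-0.5],"turn": [0,0,0],"fingers": 0},{"dp": [0,0,-0.9],"turn": [0,0,0],"fingers": 0},{"dp": [0,0,-1],"turn": [0,0,0],"fingers": 0},{"dp": [0,0,-1],"turn": [0,0,0],"fingers": 0}])

```text
clock: 33.52
eef_pos: [503.1, -246.8, 168.4]
tcp_rot: [-3.14, -0.001, 1.524]
contact_force: [0.5, -0.6, -0.0]
opening: 1.0
grasp_force: 0.0
```

```bash
python3 - <<'E'
from h import *
to(423,366,230,3.016)
E
```

```text
t 33.5167 p [ 503.1 -246.8  168.4] rot [-3.140e+00 -1.000e-03  1.524e+00] dp [15.21 -2.72 -1.52] turn z -14.25
```

play_rows(rows=[{"dp": [-0.86,0.36,-0.3],"turn": [0,0,0],"fingers": 0},{"dp": [-0.86,0.36,-0.3],"turn": [0,0,0],"fingers": 0},{"dp": [-0.86,0.36,0],"turn": [0,0,0],"fingers": 0},{"dp": [0,0,0],"turn": [0,0,0],"fingers": 0},{"dp": [0,0,0],"turn": [0,0,0],"fingers": 0}])

```text
clock: 33.93
eef_pos: [542.2, -353.9, 191.2]
tcp_rot: [-3.142, 0.0, 1.522]
contact_force: [0.1, 1.3, 0.6]
opening: 1.0
grasp_force: 0.0
```

```bash
cat >> h.py <<'E'
def fit(g,items):
    im=cv2.GaussianBlur(cv2.resize(g['pixels'],None,fx=4,fy=4,interpolation=cv2.INTER_CUBIC).astype(float),(0,0),3)
    gr=np.sqrt(sum(cv2.Sobel(im[:,:,k],-1,1,0)**2+cv2.Sobel(im[:,:,k],-1,0,1)**2 for k in range(3)));gr=np.minimum(gr,np.percentile(gr,97))
    t=np.linspace(0,2*np.pi,120)
    for nm,p,z,R in items:
        b=[]
        for dx in np.arange(-6,6.1,.5):
            for dy in np.arange(-6,6.1,.5):
                q=(np.array([px(g,(p[0]+dx+R*np.cos(a),p[1]+dy+R*np.sin(a),z)) for a in t])*4+1.5).round().astype(int)
                b.append((round(gr[q[:,1],q[:,0]].mean()),dx,dy))
        b.sort(reverse=True);print(nm,[tuple(map(float,x)) for x in b[:3]])
E
python3 - <<'E'
from h import *
to(423,366,230,3.016)
g=grab('wrist')
fit(g,(('O0',(503.6,-245.9),60,18),('O1',(494.7,-294.9),60,18),('B1',(593.7,-287.3),60,18),('B0s',(602.6,-238),10,22),('B2s',(584.9,-336.5),10,22)))
E
```

```text
t 33.9333 p [ 542.2 -353.9  191.2] rot [-3.142  0.     1.522] dp [17.83 -3.86 -0.97] turn z -14.27
O0 [(61.0, 3.0, -1.0), (61.0, 3.0, -1.5), (60.0, 3.5, -1.0)]
O1 [(66.0, 0.5, -1.5), (65.0, 0.5, -2.0), (63.0, 1.0, -1.5)]
B1 [(53.0, 1.0, -2.5), (53.0, 0.5, -2.5), (52.0, 1.0, -2.0)]
B0s [(76.0, 0.0, 0.0), (76.0, 0.0, -0.5), (76.0, -0.5, 0.0)]
B2s [(72.0, 0.0, 0.0), (72.0, 0.0, -0.5), (71.0, -0.5, -0.5)]
```

Centred to about 2 mm. Back to the hook.

play_rows(rows=[{"dp": [0.94,-0.2,-0.05],"turn": [0,0,0],"fingers": 0},{"dp": [0.94,-0.2,-0.05],"turn": [0,0,0],"fingers": 0},{"dp": [0.94,-0.2,-0.05],"turn": [0,0,0],"fingers": 0},{"dp": [0.94,-0.2,-0.05],"turn": [0,0,0],"fingers": 0},{"dp": [0.94,-0.2,-0.05],"turn": [0,0,0],"fingers": 0}])

```text
clock: 34.4
eef_pos: [509.2, -159.9, 201.2]
tcp_rot: [-3.14, -0.001, 1.524]
contact_force: [1.3, 0.6, -0.1]
opening: 0.998
grasp_force: 0.0
```

play_rows(rows=[{"dp": [0.94,-0.2,-0.05],"turn": [0,0,0],"fingers": 0},{"dp": [0.94,-0.2,-0.05],"turn": [0,0,0],"fingers": 0},{"dp": [0.94,-0.2,-0.05],"turn": [0,0,0],"fingers": 0},{"dp": [0.94,-0.2,-0.05],"turn": [0,0,0],"fingers": 0},{"dp": [0.94,-0.2,-0.05],"turn": [0,0,0],"fingers": 0}])

```text
clock: 34.82
eef_pos: [477.8, 29.4, 211.4]
tcp_rot: [-3.14, -0.0, 1.524]
contact_force: [0.7, 0.0, -0.1]
opening: 1.001
grasp_force: 0.0
```

play_rows(rows=[{"dp": [0.94,-0.2,-0.05],"turn": [0,0,0],"fingers": 0},{"dp": [0.94,-0.2,-0.05],"turn": [0,0,0],"fingers": 0},{"dp": [0.94,-0.2,-0.05],"turn": [0,0,0],"fingers": 0},{"dp": [0.94,-0.2,-0.05],"turn": [0,0,0],"fingers": 0},{"dp": [0.94,-0.2,-0.05],"turn": [0,0,0],"fingers": 0}])

```text
clock: 35.23
eef_pos: [446.5, 218.6, 221.4]
tcp_rot: [-3.141, 0.0, 1.525]
contact_force: [-0.1, -0.3, 0.5]
opening: 1.003
grasp_force: 0.0
```

play_rows(rows=[{"dp": [0.94,-0.2,-0.05],"turn": [0,0,0],"fingers": 0},{"dp": [0.94,-0.2,-0.05],"turn": [0,0,0],"fingers": 0},{"dp": [0.94,-0.2,-0.05],"turn": [0,0,0],"fingers": 0},{"dp": [0.91,-0.2,-0.05],"turn": [0,0,0],"fingers": 0},{"dp": [0,0,0],"turn": [0,0,-0.95],"fingers": 0}])

```text
clock: 35.65
eef_pos: [421.5, 373.0, 229.7]
tcp_rot: [-3.142, -0.003, 1.624]
contact_force: [0.2, -0.8, 0.4]
opening: 0.997
grasp_force: 0.0
```

play_rows(rows=[{"dp": [0,0,0],"turn": [0,0,-0.95],"fingers": 0},{"dp": [0,0,0],"turn": [0,0,-0.95],"fingers": 0},{"dp": [0,0,0],"turn": [0,0,-0.95],"fingers": 0},{"dp": [0,0,0],"turn": [0,0,-0.95],"fingers": 0},{"dp": [0,0,0],"turn": [0,0,-0.95],"fingers": 0}])

```text
clock: 36.07
eef_pos: [422.1, 367.1, 229.1]
tcp_rot: [-3.14, 0.0, 2.127]
contact_force: [-0.4, -0.2, -0.3]
opening: 1.0
grasp_force: 0.0
```

play_rows(rows=[{"dp": [0,0,0],"turn": [0,0,-0.95],"fingers": 0},{"dp": [0,0,0],"turn": [0,0,-0.95],"fingers": 0},{"dp": [0,0,0],"turn": [0,0,-0.95],"fingers": 0},{"dp": [0,0,0],"turn": [0,0,-0.95],"fingers": 0},{"dp": [0,0,0],"turn": [0,0,-0.95],"fingers": 0}])

```text
clock: 36.48
eef_pos: [422.2, 367.0, 229.1]
tcp_rot: [-3.14, -0.001, 2.624]
contact_force: [-0.6, -0.4, -0.3]
opening: 1.004
grasp_force: 0.0
```

play_rows(rows=[{"dp": [0,0,0],"turn": [0,0,-0.95],"fingers": 0},{"dp": [0,0,0],"turn": [0,0,-0.95],"fingers": 0},{"dp": [0,0,0],"turn": [0,0,-0.95],"fingers": 0},{"dp": [0,0,0],"turn": [0,0,-0.95],"fingers": 0},{"dp": [0,0,0],"turn": [0,0,0],"fingers": 0}])

```text
clock: 36.9
eef_pos: [422.3, 367.0, 229.1]
tcp_rot: [-3.141, -0.001, 3.021]
contact_force: [-0.1, -0.3, -0.0]
opening: 1.0
grasp_force: 0.0
```

```bash
python3 - <<'E'
from h import *
to(422.8,366,32,3.016)
g=grab('wrist');ocap(g,(105,120,30),(130,255,255),59)
b=grab('side','s16.png'); ocap(b,(105,120,30),(130,255,255),60)
E
```

```text
t 36.9 p [422.3 367.  229.1] rot [-3.141e+00 -1.000e-03  3.021e+00] dp [-0.02 -0.02  4.93] turn z 0.05
[332, 87, 41, 32, 397] [352.1 102.2] [354.  488.8  59. ]
[138, 146, 29, 35, 303] [152. 163.] [394.  253.2  59. ]
[245, 146, 11, 61, 620] [250.3 174.8] [422.3 366.9  59. ]
[0, 235, 19, 24, 251] [  6.5 244.9] [921.5 587.1  60. ]
```

play_rows(rows=[{"dp": [0,0,0.5],"turn": [0,0,0],"fingers": 0},{"dp": [0,0,1],"turn": [0,0,0],"fingers": 0},{"dp": [0,0,1],"turn": [0,0,0],"fingers": 0},{"dp": [0,0,1],"turn": [0,0,0],"fingers": 0},{"dp": [0,0,0.7],"turn": [0,0,0],"fingers": 0}])

```text
clock: 37.42
eef_pos: [422.1, 366.2, 58.7]
tcp_rot: [-3.14, -0.002, 3.013]
contact_force: [-0.1, -0.3, 0.7]
opening: 0.998
grasp_force: 0.0
```

play_rows(force=60, rows=[{"dp": [0,0,0.4],"turn": [0,0,0],"fingers": 0},{"dp": [0,0,0.32],"turn": [0,0,0],"fingers": 0.3},{"dp": [0,0,0],"turn": [0,0,0],"fingers": 0.6},{"dp": [0,0,0],"turn": [0,0,0],"fingers": 0.8},{"dp": [0,0,0],"turn": [0,0,0],"fingers": 1}])

```text
clock: 37.83
eef_pos: [424.0, 367.6, 33.7]
tcp_rot: [3.141, 0.001, 3.015]
contact_force: [0.6, -0.0, 0.3]
opening: 0.455
grasp_force: 0.0
```

play_rows(rows=[{"dp": [0,0,0],"turn": [0,0,0],"fingers": 1},{"dp": [0,0,0],"turn": [0,0,0],"fingers": 1},{"dp": [0,0,0],"turn": [0,0,0],"fingers": 1},{"dp": [0,0,0],"turn": [0,0,0],"fingers": 1}])

```text
clock: 38.17
eef_pos: [424.2, 366.7, 34.3]
tcp_rot: [-3.141, 0.001, 3.017]
contact_force: [-1.7, -6.9, 8.7]
opening: 0.151
grasp_force: 58.4
```

play_rows(rows=[{"dp": [0,0,-0.5],"turn": [0,0,0],"fingers": 1},{"dp": [0,0,-0.9],"turn": [0,0,0],"fingers": 1},{"dp": [0,0,-0.9],"turn": [0,0,0],"fingers": 1},{"dp": [0,0,0],"turn": [0,0,-0.7],"fingers": 1},{"dp": [0,0,0],"turn": [0,0,0],"fingers": 1}])

```text
clock: 38.58
eef_pos: [425.2, 368.5, 128.0]
tcp_rot: [3.138, 0.004, 3.092]
contact_force: [0.4, -0.0, -0.5]
opening: 0.148
grasp_force: 59.1
```

```bash
python3 - <<'E'
from h import *
to(456,107.5,125,3.09)
E
```

```text
t 38.5833 p [425.2 368.5 128. ] rot [3.138 0.004 3.092] dp [-1.09 -6.48  0.05] turn z 0.02
```

play_rows(rows=[{"dp": [-0.16,-0.93,0],"turn": [0,0,0],"fingers": 1},{"dp": [-0.16,-0.93,0],"turn": [0,0,0],"fingers": 1},{"dp": [-0.16,-0.93,0],"turn": [0,0,0],"fingers": 1},{"dp": [-0.16,-0.93,0],"turn": [0,0,0],"fingers": 1},{"dp": [-0.16,-0.93,0],"turn": [0,0,0],"fingers": 1}])

```text
clock: 39.0
eef_pos: [445.1, 178.0, 124.2]
tcp_rot: [-3.141, -0.001, 3.088]
contact_force: [1.3, -0.0, -1.0]
opening: 0.147
grasp_force: 59.1
```

play_rows(rows=[{"dp": [-0.16,-0.93,0],"turn": [0,0,0],"fingers": 1},{"dp": [-0.14,-0.9,0],"turn": [0,0,0],"fingers": 1},{"dp": [0,0,0.9],"turn": [0,0,0],"fingers": 1},{"dp": [0,0,0.8],"turn": [0,0,0],"fingers": 1},{"dp": [0,0,0],"turn": [0,0,0],"fingers": 1}])

```text
clock: 39.42
eef_pos: [450.2, 104.3, 52.3]
tcp_rot: [-3.139, -0.008, 3.085]
contact_force: [-2.1, -0.1, -0.4]
opening: 0.153
grasp_force: 59.1
```

play_rows(rows=[{"dp": [0,0,0],"turn": [0,0,0],"fingers": 1},{"dp": [0,0,0],"turn": [0,0,0],"fingers": 1}])

```text
clock: 39.58
eef_pos: [454.3, 106.4, 57.5]
tcp_rot: [-3.142, -0.0, 3.089]
contact_force: [1.3, 0.9, -0.4]
opening: 0.152
grasp_force: 59.1
```

```bash
python3 - <<'E'
from h import *
import pickle
g7=pickle.load(open('g7.pkl','rb'));print('eye w7',w(g7,203,74.5,18))
to(457,107.5,18,3.09)
b=grab('side');a=grab('scene')
for q in(b,a):
  for lab in (0,):
    h=cv2.cvtColor(q['pixels'],cv2.COLOR_RGB2HSV);m=cv2.inRange(h,(18,80,50),(32,255,255))
    n,l,st,c=cv2.connectedComponentsWithStats(m)
    for i in range(1,n):
        if st[i,4]>5:
            p=w(q,*(st[i,:2]+(st[i,2:4]-1)/2),18)
            if 450<p[0]<750 and 0<p[1]<200: print(st[i].tolist(),p)
i=np.hstack([cv2.resize(x,(400,400),interpolation=cv2.INTER_CUBIC) for x in (b['pixels'][170:250,200:280,::-1],a['pixels'][150:230,205:285,::-1])])
cv2.imwrite('pics/s17.png',i)
E
```

```text
eye w7 [549.3 104.2  18. ]
t 39.5833 p [454.3 106.4  57.5] rot [-3.142 -0.     3.089] dp [-0.07  0.03  0.99] turn z -0.01
[193, 173, 8, 7, 18] [743.7  60.8  18. ]
[228, 212, 12, 11, 47] [547.7 103.8  18. ]
[251, 187, 10, 9, 45] [549.5 104.3  18. ]
[287, 196, 7, 5, 15] [681.3 141.5  18. ]
```

View pics/s17.png

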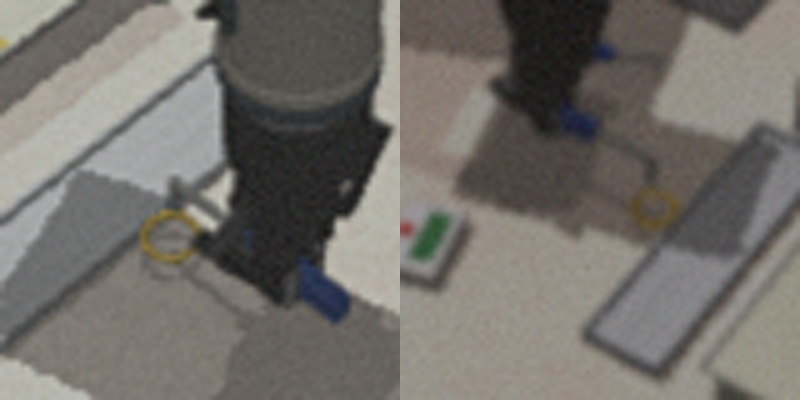

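The tray is empty. The ring is at crop (170,236) with the prong just above it at (178,190). The eye measures (548.8,104.1). I'll lower into it and push home.

play_rows(rows=[{"dp": [-0.15,0.065,0],"turn": [0,0,0],"fingers": 1},{"dp": [0,0,0.2],"turn": [0,0,0],"fingers": 1},{"dp": [0,0,0.3],"turn": [0,0,0],"fingers": 1},{"dp": [0,0,0.3],"turn": [0,0,0],"fingers": 1},{"dp": [0,0,0.19],"turn": [0,0,0],"fingers": 1}])

```text
clock: 40.1
eef_pos: [460.5, 108.7, 16.6]
tcp_rot: [3.141, 0.0, 3.09]
contact_force: [-0.4, -0.2, 0.0]
opening: 0.153
grasp_force: 59.1
```

play_rows(rows=[{"dp": [0,0,0],"turn": [0,0,0],"fingers": 1},{"dp": [0,0,0],"turn": [0,0,0],"fingers": 1}])

```text
clock: 40.27
eef_pos: [460.2, 108.5, 17.1]
tcp_rot: [-3.141, -0.001, 3.089]
contact_force: [-0.2, -0.4, -0.2]
opening: 0.154
grasp_force: 59.1
```

No contact on the way down, so the prong is in the hole. Pushing home, about 155 mm plus 10 mm slack.

play_rows(rows=[{"dp": [-0.15,0,0],"turn": [0,0,0],"fingers": 1},{"dp": [-0.25,0,0],"turn": [0,0,0],"fingers": 1},{"dp": [-0.3,0,0],"turn": [0,0,0],"fingers": 1},{"dp": [-0.3,0,0],"turn": [0,0,0],"fingers": 1},{"dp": [-0.3,0,0],"turn": [0,0,0],"fingers": 1}])

```text
clock: 40.68
eef_pos: [513.8, 105.6, 17.5]
tcp_rot: [3.141, 0.0, 3.089]
contact_force: [-2.5, 0.2, -1.1]
opening: 0.148
grasp_force: 59.1
```

play_rows(rows=[{"dp": [-0.3,0,0],"turn": [0,0,0],"fingers": 1},{"dp": [-0.3,0,0],"turn": [0,0,0],"fingers": 1},{"dp": [-0.3,0,0],"turn": [0,0,0],"fingers": 1},{"dp": [-0.3,0,0],"turn": [0,0,0],"fingers": 1},{"dp": [-0.3,0,0],"turn": [0,0,0],"fingers": 1}])

```text
clock: 41.1
eef_pos: [573.8, 102.3, 17.3]
tcp_rot: [3.141, 0.0, 3.089]
contact_force: [-2.7, 0.7, 0.6]
opening: 0.151
grasp_force: 59.2
```

play_rows(rows=[{"dp": [-0.3,0,0],"turn": [0,0,0],"fingers": 1},{"dp": [-0.3,0,0],"turn": [0,0,0],"fingers": 1},{"dp": [-0.2,0,0],"turn": [0,0,0],"fingers": 1},{"dp": [-0.1,0,0],"turn": [0,0,0],"fingers": 1},{"dp": [0,0,0],"turn": [0,0,0],"fingers": 1}])

```text
clock: 41.52
eef_pos: [609.9, 100.5, 17.4]
tcp_rot: [3.141, 0.002, 3.089]
contact_force: [-0.9, -0.2, 0.1]
opening: 0.151
grasp_force: 59.1
```

play_rows(rows=[{"dp": [-0.1,0,0],"turn": [0,0,0],"fingers": 1},{"dp": [-0.1,0,0],"turn": [0,0,0],"fingers": 1},{"dp": [-0.1,0,0],"turn": [0,0,0],"fingers": 1},{"dp": [0,0,0],"turn": [0,0,0],"fingers": 1},{"dp": [0,0,0],"turn": [0,0,0],"fingers": 1}])

```text
clock: 41.93
eef_pos: [620.6, 100.1, 17.4]
tcp_rot: [3.141, 0.001, 3.089]
contact_force: [0.1, 0.3, -1.2]
opening: 0.145
grasp_force: 59.1
```

play_rows(rows=[{"dp": [-0.07,0,0],"turn": [0,0,0],"fingers": 1},{"dp": [-0.07,0,0],"turn": [0,0,0],"fingers": 1},{"dp": [0,0,0],"turn": [0,0,0],"fingers": 1}])

```text
clock: 42.18
eef_pos: [623.3, 99.5, 16.5]
tcp_rot: [-3.141, -0.005, 3.089]
contact_force: [-5.5, -2.0, -5.4]
opening: 0.151
grasp_force: 58.6
```

play_rows(rows=[{"dp": [-0.06,0,0],"turn": [0,0,0],"fingers": 1},{"dp": [-0.06,0,0],"turn": [0,0,0],"fingers": 1},{"dp": [0,0,0],"turn": [0,0,0],"fingers": 1},{"dp": [0,0,0],"turn": [0,0,0],"fingers": 1}])

```text
clock: 42.52
eef_pos: [623.6, 99.0, 15.4]
tcp_rot: [-3.139, -0.014, 3.089]
contact_force: [-20.8, 0.2, 6.2]
opening: 0.152
grasp_force: 60.0
```

play_rows(rows=[{"dp": [0.2,0,0],"turn": [0,0,0],"fingers": 1},{"dp": [0.18,0,0],"turn": [0,0,0],"fingers": 1},{"dp": [0,0,0],"turn": [0,0,0],"fingers": 1},{"dp": [0,0,0],"turn": [0,0,0],"fingers": 1}])

```text
clock: 42.85
eef_pos: [615.8, 100.4, 17.7]
tcp_rot: [3.141, 0.001, 3.089]
contact_force: [0.1, 0.3, -0.5]
opening: 0.151
grasp_force: 59.1
```

play_rows(rows=[{"dp": [0,0,-0.3],"turn": [0,0,0],"fingers": 1},{"dp": [0,0,-0.35],"turn": [0,0,0],"fingers": 1},{"dp": [0,0,0],"turn": [0,0,0],"fingers": 1},{"dp": [0,0,0],"turn": [0,0,0],"fingers": 1}])

```text
clock: 43.18
eef_pos: [617.0, 100.5, 45.2]
tcp_rot: [3.141, 0.004, 3.089]
contact_force: [-0.6, 0.8, -0.4]
opening: 0.15
grasp_force: 59.1
```

play_rows(rows=[{"dp": [0.4,0,0],"turn": [0,0,0],"fingers": 1},{"dp": [0.7,0,0],"turn": [0,0,0],"fingers": 1},{"dp": [0.9,0,0],"turn": [0,0,0],"fingers": 1},{"dp": [0.6,0,-0.6],"turn": [0,0,0],"fingers": 1},{"dp": [0.2,0,-0.9],"turn": [0,0,0],"fingers": 1}])

```text
clock: 43.6
eef_pos: [496.4, 105.3, 100.3]
tcp_rot: [-3.139, -0.011, 3.089]
contact_force: [-0.2, 0.0, -0.2]
opening: 0.149
grasp_force: 59.1
```

play_rows(rows=[{"dp": [0,0,-0.5],"turn": [0,0,0.7],"fingers": 1},{"dp": [0,0,0],"turn": [0,0,0],"fingers": 1},{"dp": [0,0,0],"turn": [0,0,0],"fingers": 1}])

```text
clock: 43.85
eef_pos: [504.5, 106.4, 124.5]
tcp_rot: [3.141, 0.003, 3.017]
contact_force: [0.8, -0.7, -0.9]
opening: 0.155
grasp_force: 59.2
```

```bash
python3 - <<'E'
from h import *
to(424,366.3,125,3.017)
E
```

```text
t 43.85 p [504.5 106.4 124.5] rot [3.141e+00 3.000e-03 3.017e+00] dp [ 2.81  6.2  -0.02] turn z -0.0
```

play_rows(rows=[{"dp": [0.4,0.88,0],"turn": [0,0,0],"fingers": 1},{"dp": [0.4,0.88,0],"turn": [0,0,0],"fingers": 1},{"dp": [0.4,0.88,0],"turn": [0,0,0],"fingers": 1},{"dp": [0.4,0.88,0],"turn": [0,0,0],"fingers": 1},{"dp": [0.4,0.88,0],"turn": [0,0,0],"fingers": 1}])

```text
clock: 44.27
eef_pos: [445.0, 291.8, 121.7]
tcp_rot: [-3.14, -0.002, 3.017]
contact_force: [0.2, 1.5, 0.1]
opening: 0.152
grasp_force: 59.1
```

play_rows(rows=[{"dp": [0.4,0.88,0],"turn": [0,0,0],"fingers": 1},{"dp": [0.4,0.9,0],"turn": [0,0,0],"fingers": 1},{"dp": [0,0,0.6],"turn": [0,0,0],"fingers": 1},{"dp": [0,0,0.6],"turn": [0,0,0],"fingers": 1},{"dp": [0,0,0],"turn": [0,0,0],"fingers": 1}])

```text
clock: 44.68
eef_pos: [420.2, 363.8, 70.0]
tcp_rot: [-3.135, -0.006, 3.019]
contact_force: [-1.7, -0.9, -0.7]
opening: 0.151
grasp_force: 59.1
```

play_rows(rows=[{"dp": [0,0,0],"turn": [0,0,0],"fingers": 1},{"dp": [0,0,0],"turn": [0,0,0],"fingers": 1}])

```text
clock: 44.85
eef_pos: [423.5, 365.1, 75.2]
tcp_rot: [-3.141, -0.001, 3.016]
contact_force: [0.2, 0.9, -1.3]
opening: 0.149
grasp_force: 59.1
```

```bash
python3 - <<'E'
from h import *
to(424,366.3,34.5,3.017)
E
```

```text
t 44.85 p [423.5 365.1  75.2] rot [-3.141e+00 -1.000e-03  3.016e+00] dp [-0.01  0.03  1.02] turn z -0.01
```

play_rows(rows=[{"dp": [-0.01,0.01,0.4],"turn": [0,0,0],"fingers": 1},{"dp": [0,0,0.4],"turn": [0,0,0],"fingers": 1},{"dp": [0,0,0.15],"turn": [0,0,0],"fingers": 1},{"dp": [0,0,0.06],"turn": [0,0,0],"fingers": 1},{"dp": [0,0,0],"turn": [0,0,0],"fingers": 1}])

```text
clock: 45.27
eef_pos: [424.2, 365.6, 35.3]
tcp_rot: [3.141, 0.0, 3.015]
contact_force: [0.2, 0.3, -1.2]
opening: 0.148
grasp_force: 59.1
```

play_rows(rows=[{"dp": [0,0,0],"turn": [0,0,0],"fingers": 1},{"dp": [0,0,0],"turn": [0,0,0],"fingers": 1}])

```text
clock: 45.43
eef_pos: [424.4, 366.2, 35.9]
tcp_rot: [3.14, 0.001, 3.016]
contact_force: [-0.3, -0.9, -1.2]
opening: 0.153
grasp_force: 59.1
```

play_rows(rows=[{"dp": [0,0,0.03],"turn": [0,0,0],"fingers": 1},{"dp": [0,0,0.03],"turn": [0,0,0],"fingers": 1},{"dp": [0,0,0],"turn": [0,0,0],"fingers": 1}])

```text
clock: 45.68
eef_pos: [424.3, 366.1, 34.2]
tcp_rot: [3.141, 0.001, 3.016]
contact_force: [-3.0, -4.4, 17.9]
opening: 0.149
grasp_force: 61.8
```

play_rows(rows=[{"dp": [0,0,0],"turn": [0,0,0],"fingers": 0.8},{"dp": [0,0,0],"turn": [0,0,0],"fingers": 0.6},{"dp": [0,0,0],"turn": [0,0,0],"fingers": 0.3},{"dp": [0,0,0],"turn": [0,0,0],"fingers": 0},{"dp": [0,0,0],"turn": [0,0,0],"fingers": 0}])

```text
clock: 46.1
eef_pos: [423.7, 365.8, 32.4]
tcp_rot: [-3.142, -0.0, 3.016]
contact_force: [-0.1, -0.8, 0.3]
opening: 0.761
grasp_force: 0.0
```

play_rows(rows=[{"dp": [0,0,0],"turn": [0,0,0],"fingers": 0},{"dp": [0,0,-0.5],"turn": [0,0,0],"fingers": 0},{"dp": [0,0,-1],"turn": [0,0,0],"fingers": 0},{"dp": [0,0,-1],"turn": [0,0,0],"fingers": 0},{"dp": [0,0,-1],"turn": [0,0,0],"fingers": 0}])

```text
clock: 46.52
eef_pos: [423.3, 365.4, 173.7]
tcp_rot: [-3.141, -0.001, 3.016]
contact_force: [1.0, 0.4, 0.6]
opening: 1.005
grasp_force: 0.0
```

```bash
python3 - <<'E'
from h import *
to(646,261,130,3.09)
g=grab('wrist');ocap(g,(105,120,30),(130,255,255),59)
E
```

```text
t 46.5167 p [423.3 365.4 173.7] rot [-3.141e+00 -1.000e-03  3.016e+00] dp [-5.85 -1.89  1.09] turn z -0.71
[348, 80, 49, 39, 587] [371.9  98.9] [353.9 485.4  59. ]
[119, 152, 36, 41, 431] [136.6 171.8] [393.1 256.6  59. ]
[245, 152, 14, 72, 902] [251.7 185.7] [421.4 367.1  59. ]
```

The hook is seated again at (421.4,367.1). On to the wheel: I'll hover above the pod for a numeric look.

play_rows(rows=[{"dp": [0,0,-0.5],"turn": [0,0,-0.71],"fingers": 0.5},{"dp": [-0.86,-0.23,-0.3],"turn": [0,0,0],"fingers": 1},{"dp": [-0.87,-0.23,-0.2],"turn": [0,0,0],"fingers": 1},{"dp": [-0.87,-0.23,-0.2],"turn": [0,0,0],"fingers": 1},{"dp": [-0.87,-0.23,-0.2],"turn": [0,0,0],"fingers": 1}])

```text
clock: 46.98
eef_pos: [561.8, 321.4, 229.1]
tcp_rot: [3.141, 0.0, 3.091]
contact_force: [0.7, -0.0, 0.2]
opening: 0.298
grasp_force: 0.0
```

play_rows(rows=[{"dp": [-0.87,-0.23,0],"turn": [0,0,0],"fingers": 1},{"dp": [-0.87,-0.23,0],"turn": [0,0,0],"fingers": 1},{"dp": [-0.87,-0.23,0],"turn": [0,0,0],"fingers": 1},{"dp": [-0.87,-0.23,0],"turn": [0,0,0],"fingers": 1},{"dp": [-0.87,-0.23,0],"turn": [0,0,0],"fingers": 1}])

```text
clock: 47.4
eef_pos: [733.4, 266.2, 228.0]
tcp_rot: [-3.141, -0.0, 3.09]
contact_force: [0.7, 0.3, 0.4]
opening: -0.0
grasp_force: 0.0
```

play_rows(rows=[{"dp": [0,0,0],"turn": [0,0,0],"fingers": 1},{"dp": [0,0,0],"turn": [0,0,0],"fingers": 1}])

```text
clock: 47.57
eef_pos: [733.1, 265.8, 227.0]
tcp_rot: [-3.141, -0.001, 3.088]
contact_force: [-1.3, -0.5, 0.1]
opening: 0.0
grasp_force: 0.0
```

```bash
cat >> h.py <<'E'
def ptr(g):
    h=cv2.cvtColor(g['pixels'],cv2.COLOR_RGB2HSV);k=[]
    for nm,m,z in(('red',cv2.inRange(h,(0,120,60),(9,255,255))|cv2.inRange(h,(171,120,60),(180,255,255)),61),('green',cv2.inRange(h,(50,100,50),(80,255,255)),60),('dark',cv2.inRange(h,(0,0,0),(180,255,48)),64)):
        n,l,st,c=cv2.connectedComponentsWithStats(m)
        for i in range(1,n):
            p=w(g,*c[i],z)
            if st[i,4]>8 and 590<p[0]<780 and 235<p[1]<330: print(nm,st[i].tolist(),p)
E
python3 - <<'E'
from h import *
to(657,264,90,3.09)
g=grab('wrist','w18.png');ptr(g)
ptr(grab('side'))
E
```

```text
t 47.5667 p [733.1 265.8 227. ] rot [-3.141e+00 -1.000e-03  3.088e+00] dp [ 1.89 -0.14  3.43] turn z -0.02
red [269, 115, 11, 1, 11] [665.7 295.7  61. ]
green [270, 74, 10, 9, 87] [627.9 297.4  60. ]
dark [239, 74, 12, 50, 480] [647.5 264.2  64. ]
dark [162, 219, 5, 7, 10] [659.4 265.6  64. ]
dark [168, 226, 7, 5, 12] [628.6 265.9  64. ]
```

Wheel top is at about (648.5,264.5). The pointer is 37.8 mm past mid-band, so I need about −1.9 rad, i.e. 57 mm of rim in several strokes.

play_rows(rows=[{"dp": [0.95,-0.06,0],"turn": [0,0,0],"fingers": 1},{"dp": [0.95,-0.06,0],"turn": [0,0,0],"fingers": 1},{"dp": [0,0,0.9],"turn": [0,0,0],"fingers": 1},{"dp": [0,0,0.9],"turn": [0,0,0],"fingers": 1},{"dp": [0,0,0.9],"turn": [0,0,0],"fingers": 1}])

```text
clock: 48.08
eef_pos: [654.4, 267.4, 121.3]
tcp_rot: [3.14, 0.002, 3.092]
contact_force: [1.1, -0.1, 0.6]
opening: -0.004
grasp_force: 0.0
```

play_rows(rows=[{"dp": [0,0,0.9],"turn": [0,0,0],"fingers": 1},{"dp": [0,0,0.2],"turn": [0,0,0],"fingers": 1},{"dp": [0,0,0],"turn": [0,0,0],"fingers": 1},{"dp": [0,0,0],"turn": [0,0,0],"fingers": 1}])

```text
clock: 48.42
eef_pos: [655.8, 266.8, 77.8]
tcp_rot: [3.141, 0.001, 3.091]
contact_force: [0.8, -0.6, 0.3]
opening: -0.002
grasp_force: 0.0
```

```bash
python3 - <<'E'
from h import *
to(657,264.5,65,3.09)
E
```

```text
t 48.4167 p [655.8 266.8  77.8] rot [3.141e+00 1.000e-03 3.091e+00] dp [-0.03 -0.06  0.32] turn z 0.01
```

play_rows(rows=[{"dp": [-0.03,-0.05,0.2],"turn": [0,0,0],"fingers": 1},{"dp": [0,0,0.08],"turn": [0,0,0],"fingers": 1},{"dp": [0,0,0],"turn": [0,0,0],"fingers": 1},{"dp": [0,0,0],"turn": [0,0,0],"fingers": 1}])

```text
clock: 48.75
eef_pos: [657.6, 264.3, 66.4]
tcp_rot: [3.141, 0.002, 3.09]
contact_force: [1.0, -0.4, 0.7]
opening: 0.001
grasp_force: 0.5
```

play_rows(rows=[{"dp": [0,0,0.05],"turn": [0,0,0],"fingers": 1},{"dp": [0,0,0],"turn": [0,0,0],"fingers": 1},{"dp": [0,0,0],"turn": [0,0,0],"fingers": 1}])

```text
clock: 49.0
eef_pos: [657.5, 264.3, 64.0]
tcp_rot: [3.141, 0.001, 3.09]
contact_force: [1.3, 0.5, 4.8]
opening: 0.002
grasp_force: 2.2
```

play_rows(rows=[{"dp": [0.1,0,0],"turn": [0,0,0],"fingers": 1},{"dp": [0.1,0,0],"turn": [0,0,0],"fingers": 1},{"dp": [0.1,0,0],"turn": [0,0,0],"fingers": 1},{"dp": [0.1,0,0],"turn": [0,0,0],"fingers": 1},{"dp": [0,0,0],"turn": [0,0,0],"fingers": 1}])

```text
clock: 49.42
eef_pos: [639.9, 265.2, 63.5]
tcp_rot: [3.141, -0.0, 3.09]
contact_force: [-1.3, 1.2, 5.1]
opening: 0.001
grasp_force: 2.7
```

play_rows(rows=[{"dp": [0,0,-0.35],"turn": [0,0,0],"fingers": 1},{"dp": [0,0,0],"turn": [0,0,0],"fingers": 1}])

```text
clock: 49.58
eef_pos: [641.2, 265.2, 79.3]
tcp_rot: [3.141, 0.001, 3.091]
contact_force: [0.3, 0.8, -0.0]
opening: 0.0
grasp_force: 0.0
```

```bash
python3 - <<'E'
from h import *
to(657.5,264.3,80,3.09)
print('w');ptr(grab('wrist'));print('s');ptr(grab('side'));print('a');ptr(grab('scene'))
E
```

```text
t 49.5833 p [641.2 265.2  79.3] rot [3.141e+00 1.000e-03 3.091e+00] dp [-0.41 -0.   -0.02] turn z 0.01
w
red [287, 242, 22, 9, 169] [655.9 296.5  61. ]
green [290, 202, 17, 12, 203] [628.4 297.   60. ]
dark [14, 200, 475, 184, 39004] [724.6 261.6  64. ]
s
a
```

One stroke moved the pointer 9.8 mm. Two more full strokes follow, then a measured one.

play_rows(rows=[{"dp": [-0.41,0,0],"turn": [0,0,0],"fingers": 1},{"dp": [0,0,0.2],"turn": [0,0,0],"fingers": 1},{"dp": [0,0,0.15],"turn": [0,0,0],"fingers": 1},{"dp": [0,0,0],"turn": [0,0,0],"fingers": 1},{"dp": [0,0,0],"turn": [0,0,0],"fingers": 1}])

```text
clock: 50.15
eef_pos: [657.0, 264.2, 62.8]
tcp_rot: [3.141, -0.0, 3.09]
contact_force: [1.3, 0.9, 6.2]
opening: 0.001
grasp_force: 3.0
```

play_rows(rows=[{"dp": [0.1,0,0],"turn": [0,0,0],"fingers": 1},{"dp": [0.1,0,0],"turn": [0,0,0],"fingers": 1},{"dp": [0.1,0,0],"turn": [0,0,0],"fingers": 1},{"dp": [0.1,0,0],"turn": [0,0,0],"fingers": 1},{"dp": [0,0,0],"turn": [0,0,0],"fingers": 1}])

```text
clock: 50.57
eef_pos: [640.2, 265.1, 63.2]
tcp_rot: [3.142, -0.001, 3.09]
contact_force: [-0.5, 0.3, 6.6]
opening: 0.0
grasp_force: 3.0
```

play_rows(rows=[{"dp": [0,0,-0.35],"turn": [0,0,0],"fingers": 1},{"dp": [-0.4,0,0],"turn": [0,0,0],"fingers": 1},{"dp": [0,0,0.2],"turn": [0,0,0],"fingers": 1},{"dp": [0,0,0.15],"turn": [0,0,0],"fingers": 1},{"dp": [0,0,0],"turn": [0,0,0],"fingers": 1}])

```text
clock: 50.98
eef_pos: [656.4, 264.2, 62.0]
tcp_rot: [3.141, -0.001, 3.09]
contact_force: [1.3, 2.0, 6.6]
opening: 0.001
grasp_force: 3.7
```

play_rows(rows=[{"dp": [0.1,0,0],"turn": [0,0,0],"fingers": 1},{"dp": [0.1,0,0],"turn": [0,0,0],"fingers": 1},{"dp": [0.1,0,0],"turn": [0,0,0],"fingers": 1},{"dp": [0.1,0,0],"turn": [0,0,0],"fingers": 1},{"dp": [0,0,0],"turn": [0,0,0],"fingers": 1}])

```text
clock: 51.4
eef_pos: [639.9, 265.1, 63.1]
tcp_rot: [-3.142, -0.001, 3.09]
contact_force: [-1.0, 1.5, 6.7]
opening: -0.001
grasp_force: 3.1
```

play_rows(rows=[{"dp": [0,0,-0.35],"turn": [0,0,0],"fingers": 1},{"dp": [0,0,0],"turn": [0,0,0],"fingers": 1}])

```text
clock: 51.57
eef_pos: [641.2, 265.1, 78.8]
tcp_rot: [3.141, 0.0, 3.09]
contact_force: [1.0, 1.1, 0.5]
opening: -0.002
grasp_force: 0.0
```

```bash
python3 - <<'E'
from h import *
to(657.5,264.3,80,3.09)
ptr(grab('wrist'))
E
```

```text
t 51.5667 p [641.2 265.1  78.8] rot [3.141 0.    3.09 ] dp [-0.41  0.   -0.03] turn z 0.0
red [289, 206, 24, 7, 151] [629.  297.7  61. ]
green [291, 202, 16, 2, 30] [624.8 296.7  60. ]
dark [14, 200, 475, 184, 38997] [724.  261.4  64. ]
```

The pointer is at 629.0 against mid-band 628.4, so it's in the band. I retract and recheck the jars.

play_rows(rows=[{"dp": [0,0,-0.8],"turn": [0,0,0],"fingers": 1},{"dp": [0,0,-1],"turn": [0,0,0],"fingers": 1},{"dp": [0,0,-1],"turn": [0,0,0],"fingers": 1},{"dp": [0,0,-1],"turn": [0,0,0],"fingers": 1},{"dp": [0,0,0],"turn": [0,0,0],"fingers": 1}])

```text
clock: 52.03
eef_pos: [644.7, 266.2, 238.2]
tcp_rot: [3.137, 0.011, 3.09]
contact_force: [1.8, 0.2, 0.6]
opening: -0.003
grasp_force: 0.0
```

```bash
python3 - <<'E'
from h import *
to(560,-300,230,3.09)
ptr(grab('wrist'))
for n,q in(('side',grab('side','s20.png')),('scene',grab('scene','a20.png'))):
    print(n)
    fit(q,(('O0',(503.6,-245.9),60,18),('O1',(494.7,-294.9),60,18),('B1',(593.7,-287.3),60,18),('B0s',(602.6,-238),10,22),('B2s',(584.9,-336.5),10,22)))
E
```

```text
t 52.0333 p [644.7 266.2 238.2] rot [3.137 0.011 3.09 ] dp [  1.39 -14.25   0.12] turn z 0.0
red [270, 157, 10, 2, 20] [628.7 297.   61. ]
dark [243, 153, 11, 41, 411] [645.5 264.2  64. ]
side
O0 [(79.0, 1.0, -1.0), (79.0, 0.5, -0.5), (79.0, 0.5, -1.0)]
O1 [(29.0, 6.0, 6.0), (28.0, 6.0, 5.5), (28.0, 5.5, 6.0)]
B1 [(82.0, 2.5, -4.0), (82.0, 2.5, -4.5), (82.0, 2.0, -3.0)]
B0s [(93.0, -1.5, -1.5), (93.0, -2.0, -1.5), (93.0, -2.0, -2.0)]
B2s [(63.0, 0.5, -2.5), (63.0, 0.0, -3.0), (63.0, -0.5, -3.0)]
scene
O0 [(70.0, 2.5, -1.0), (70.0, 2.0, -0.5), (70.0, 2.0, -1.0)]
O1 [(32.0, -0.5, 4.5), (32.0, -0.5, 4.0), (32.0, -1.0, 5.5)]
B1 [(53.0, 3.0, -3.0), (53.0, 3.0, -3.5), (53.0, 3.0, -4.0)]
B0s [(59.0, 0.5, -0.5), (59.0, 0.5, -1.0), (59.0, 0.5, -1.5)]
B2s [(65.0, 0.0, -1.0), (65.0, 0.0, -1.5), (65.0, 0.0, -2.0)]
```

O1's fit failed in both cameras, so that jar may have been knocked aside. I'll locate it.

```bash
python3 - <<'E'
from h import *
for n in('side','scene'):
    g=grab(n);h=cv2.cvtColor(g['pixels'],cv2.COLOR_RGB2HSV);m=cv2.inRange(h,(0,130,60),(18,255,255))
    k,l,st,c=cv2.connectedComponentsWithStats(m)
    for i in range(1,k):
        p=w(g,*c[i],60)
        if st[i,4]>25 and 350<p[0]<750 and -480<p[1]<-80: print(n,st[i].tolist(),c[i].round(1),'z60',p,'z10',w(g,*c[i],10),'z18',w(g,*c[i],18))
E
```

```text
side [311, 135, 11, 10, 81] [316.2 139. ] z60 [ 532.8 -286.2   60. ] z10 [ 558.7 -334.    10. ] z18 [ 554.6 -326.3   18. ]
side [312, 146, 22, 13, 186] [322.  152.3] z60 [ 483.5 -247.5   60. ] z10 [ 506.8 -293.2   10. ] z18 [ 503.1 -285.9   18. ]
scene [176, 241, 23, 29, 361] [188.3 257.3] z60 [ 521.5 -289.1   60. ] z10 [ 498.4 -267.4   10. ] z18 [ 502.1 -270.8   18. ]
```

Orange jar O1 has been knocked to about (533,−286), still upright. I'll approach with the closing axis at about 63° to avoid its neighbours.

play_rows(rows=[{"dp": [0,0,0],"turn": [0,0,0.98],"fingers": 0},{"dp": [0,0,0],"turn": [0,0,0.98],"fingers": 0},{"dp": [0,0,0],"turn": [0,0,0.98],"fingers": 0},{"dp": [0,0,0],"turn": [0,0,0.98],"fingers": 0},{"dp": [0,0,0],"turn": [0,0,0],"fingers": 0}])

```text
clock: 52.7
eef_pos: [640.4, 264.5, 227.0]
tcp_rot: [-3.139, -0.002, 2.675]
contact_force: [-1.3, 0.0, -0.1]
opening: 0.711
grasp_force: 0.0
```

```bash
python3 - <<'E'
from h import *
to(560,-300,200,2.68)
E
```

```text
t 52.7 p [640.4 264.5 227. ] rot [-3.139e+00 -2.000e-03  2.675e+00] dp [ -4.55 -13.51   0.7 ] turn z -0.05
```

play_rows(rows=[{"dp": [-0.3,-0.9,0.04],"turn": [0,0,0],"fingers": 0},{"dp": [-0.3,-0.9,0.04],"turn": [0,0,0],"fingers": 0},{"dp": [-0.3,-0.9,0.04],"turn": [0,0,0],"fingers": 0},{"dp": [-0.3,-0.9,0.04],"turn": [0,0,0],"fingers": 0},{"dp": [-0.3,-0.9,0.04],"turn": [0,0,0],"fingers": 0}])

```text
clock: 53.12
eef_pos: [613.6, 75.4, 219.8]
tcp_rot: [-3.14, -0.002, 2.684]
contact_force: [0.6, -0.0, 0.2]
opening: 0.998
grasp_force: 0.0
```

play_rows(rows=[{"dp": [-0.3,-0.9,0.04],"turn": [0,0,0],"fingers": 0},{"dp": [-0.3,-0.9,0.04],"turn": [0,0,0],"fingers": 0},{"dp": [-0.3,-0.9,0.04],"turn": [0,0,0],"fingers": 0},{"dp": [-0.3,-0.9,0.04],"turn": [0,0,0],"fingers": 0},{"dp": [-0.3,-0.9,0.04],"turn": [0,0,0],"fingers": 0}])

```text
clock: 53.53
eef_pos: [587.1, -112.5, 212.0]
tcp_rot: [-3.141, -0.002, 2.684]
contact_force: [0.5, 1.2, 0.2]
opening: 0.996
grasp_force: 0.0
```

play_rows(rows=[{"dp": [-0.3,-0.9,0.04],"turn": [0,0,0],"fingers": 0},{"dp": [-0.3,-0.9,0.04],"turn": [0,0,0],"fingers": 0},{"dp": [-0.3,-0.9,0.04],"turn": [0,0,0],"fingers": 0},{"dp": [-0.3,-0.9,0.04],"turn": [0,0,0],"fingers": 0},{"dp": [-0.3,-0.9,0.04],"turn": [0,0,0],"fingers": 0}])

```text
clock: 53.95
eef_pos: [560.6, -300.3, 203.9]
tcp_rot: [3.141, -0.002, 2.684]
contact_force: [1.2, 0.0, -0.3]
opening: 1.0
grasp_force: 0.0
```

play_rows(rows=[{"dp": [0,0,0],"turn": [0,0,0],"fingers": 0},{"dp": [0,0,0],"turn": [0,0,0],"fingers": 0}])

```text
clock: 54.12
eef_pos: [560.6, -300.2, 203.7]
tcp_rot: [3.141, -0.002, 2.679]
contact_force: [0.7, 1.0, 0.3]
opening: 1.002
grasp_force: 0.0
```

```bash
python3 - <<'E'
from h import *
to(533,-286,85,2.68)
g=grab('wrist','w21.png');import pickle;pickle.dump(g,open('g21.pkl','wb'))
h=cv2.cvtColor(g['pixels'],cv2.COLOR_RGB2HSV);m=cv2.inRange(h,(0,130,40),(18,255,255))
k,l,st,c=cv2.connectedComponentsWithStats(m)
for i in range(1,k):
    if st[i,4]>150: print(st[i].tolist(),c[i].round(1),w(g,*c[i],60))
fit(g,(('O0',(504.5,-246.5),60,18),('O1',(533,-286),60,18),('B1',(594.5,-289),60,18),('O1s',(494.7,-294.9),10,22),('B0s',(602.6,-238),10,22),('B2s',(584.9,-336.5),10,22)))
E
```

```text
t 54.1167 p [ 560.6 -300.2  203.7] rot [ 3.141e+00 -2.000e-03  2.679e+00] dp [0.77 0.01 2.97] turn z -0.01
[251, 90, 40, 41, 1283] [270.4 110.1] [ 503.2 -248.    60. ]
[211, 103, 37, 38, 1128] [229.3 121.5] [ 494.4 -290.8   60. ]
[234, 142, 33, 34, 884] [250.2 158.5] [ 538.5 -288.7   60. ]
[427, 273, 52, 34, 932] [457.4 287.6] [ 801.3 -128.4   60. ]
O0 [(58.0, 1.0, 0.0), (58.0, 1.0, -0.5), (58.0, 0.5, 0.0)]
O1 [(83.0, 6.0, -3.0), (82.0, 6.0, -3.5), (82.0, 5.5, -3.0)]
B1 [(66.0, 1.0, -1.0), (66.0, 1.0, -1.5), (66.0, 0.5, -1.0)]
O1s [(89.0, 0.5, 0.0), (89.0, 0.5, -0.5), (89.0, 0.5, -1.0)]
B0s [(74.0, 0.0, -0.5), (73.0, 0.5, 0.0), (73.0, 0.5, -0.5)]
B2s [(84.0, 0.5, -0.5), (84.0, 0.5, -1.0), (84.0, 0.0, 0.0)]
```

The jar is at (539,−289), upright and clear of the others.

play_rows(force=25, rows=[{"dp": [0.6,0,0],"turn": [0,0,0],"fingers": 0},{"dp": [0,0,1],"turn": [0,0,0],"fingers": 0},{"dp": [0,0,1],"turn": [0,0,0],"fingers": 0},{"dp": [0,0,0.9],"turn": [0,0,0],"fingers": 0},{"dp": [0,0,0],"turn": [0,0,0],"fingers": 0}])

```text
clock: 54.58
eef_pos: [536.2, -283.9, 82.6]
tcp_rot: [3.141, -0.011, 2.683]
contact_force: [-2.5, 1.1, -1.2]
opening: 1.001
grasp_force: 0.0
```

play_rows(rows=[{"dp": [0,0,0],"turn": [0,0,0],"fingers": 0},{"dp": [0,0,0],"turn": [0,0,0],"fingers": 0}])

```text
clock: 54.75
eef_pos: [541.6, -287.6, 90.9]
tcp_rot: [3.142, 0.001, 2.682]
contact_force: [-0.3, -0.7, 0.2]
opening: 1.0
grasp_force: 0.0
```

```bash
python3 - <<'E'
from h import *
to(539,-289.3,30,2.68)
g=grab('wrist')
fit(g,(('O1',(539,-289.3),60,18),('O1s',(495,-295),10,22)))
E
```

```text
t 54.75 p [ 541.6 -287.6   90.9] rot [3.142e+00 1.000e-03 2.682e+00] dp [ 0.04 -0.07  1.52] turn z 0.01
O1 [(68.0, 0.0, 0.0), (67.0, 0.5, 0.0), (65.0, 0.0, 0.5)]
O1s [(89.0, 0.0, 0.0), (89.0, 0.0, -0.5), (89.0, 0.0, -1.0)]
```

play_rows(rows=[{"dp": [0.04,-0.06,0.7],"turn": [0,0,0],"fingers": 0},{"dp": [0,0,0.8],"turn": [0,0,0],"fingers": 0},{"dp": [0,0,0],"turn": [0,0,0],"fingers": 0.3},{"dp": [0,0,0],"turn": [0,0,0],"fingers": 0.5},{"dp": [0,0,0],"turn": [0,0,0],"fingers": 0.7}])

```text
clock: 55.22
eef_pos: [539.3, -290.1, 31.7]
tcp_rot: [-3.141, 0.003, 2.68]
contact_force: [-0.0, -0.7, -0.1]
opening: 0.606
grasp_force: 0.0
```

play_rows(rows=[{"dp": [0,0,0],"turn": [0,0,0],"fingers": 1},{"dp": [0,0,0],"turn": [0,0,0],"fingers": 1},{"dp": [0,0,0],"turn": [0,0,0],"fingers": 1},{"dp": [0,0,0],"turn": [0,0,0],"fingers": 1}])

```text
clock: 55.55
eef_pos: [539.5, -290.3, 31.9]
tcp_rot: [-3.142, 0.004, 2.68]
contact_force: [-0.4, 0.9, 6.4]
opening: 0.412
grasp_force: 24.4
```

```bash
python3 - <<'E'
from h import *
to(539,-289.3,30,1.5)
E
```

```text
t 55.55 p [ 539.5 -290.3   31.9] rot [-3.142  0.004  2.68 ] dp [0.02 0.02 0.05] turn z 11.27
```

Lift, turn to closing-along-x, then go to the orange1 spot.

play_rows(rows=[{"dp": [0,0,-0.3],"turn": [0,0,0],"fingers": 1},{"dp": [0,0,-0.8],"turn": [0,0,0],"fingers": 1},{"dp": [0,0,-0.9],"turn": [0,0,0],"fingers": 1},{"dp": [0,0,0],"turn": [0,0,0.94],"fingers": 1},{"dp": [0,0,0],"turn": [0,0,0.94],"fingers": 1}])

```text
clock: 55.97
eef_pos: [539.9, -290.6, 113.9]
tcp_rot: [3.141, 0.006, 2.479]
contact_force: [-0.1, 1.3, -2.1]
opening: 0.411
grasp_force: 25.5
```

play_rows(rows=[{"dp": [0,0,0],"turn": [0,0,0.94],"fingers": 1},{"dp": [0,0,0],"turn": [0,0,0.94],"fingers": 1},{"dp": [0,0,0],"turn": [0,0,0.94],"fingers": 1},{"dp": [0,0,0],"turn": [0,0,0.94],"fingers": 1},{"dp": [0,0,0],"turn": [0,0,0.94],"fingers": 1}])

```text
clock: 56.38
eef_pos: [538.2, -289.7, 111.1]
tcp_rot: [3.141, 0.001, 1.986]
contact_force: [-0.8, 0.4, -0.4]
opening: 0.415
grasp_force: 25.4
```

play_rows(rows=[{"dp": [0,0,0],"turn": [0,0,0.94],"fingers": 1},{"dp": [0,0,0],"turn": [0,0,0.94],"fingers": 1},{"dp": [0,0,0],"turn": [0,0,0.94],"fingers": 1},{"dp": [0,0,0],"turn": [0,0,0.94],"fingers": 1},{"dp": [0,0,0],"turn": [0,0,0.94],"fingers": 1}])

```text
clock: 56.8
eef_pos: [538.2, -289.7, 111.1]
tcp_rot: [3.14, 0.001, 1.494]
contact_force: [0.4, -0.3, -1.3]
opening: 0.411
grasp_force: 25.4
```

play_rows(rows=[{"dp": [0,0,0],"turn": [0,0,0],"fingers": 1},{"dp": [0,-0.5,0],"turn": [0,0,0],"fingers": 1},{"dp": [0,-0.5,0],"turn": [0,0,0],"fingers": 1},{"dp": [0,0,0],"turn": [0,0,0],"fingers": 1},{"dp": [0,0,0],"turn": [0,0,0],"fingers": 1}])

```text
clock: 57.22
eef_pos: [497.6, -286.7, 110.4]
tcp_rot: [3.141, 0.0, 1.501]
contact_force: [0.8, 0.2, -0.7]
opening: 0.407
grasp_force: 25.5
```

```bash
python3 - <<'E'
from h import *
to(495,-295,32,1.5)
z=r.sense()['eef_pos'][2]+28.1;g=grab('wrist')
fit(g,(('jar',(498,-292),z,18),('O0',(504.5,-246.5),60,18)))
E
```

```text
t 57.2167 p [ 497.6 -286.7  110.4] rot [3.141 0.    1.501] dp [-0.21 -0.05  1.96] turn z 0.01
jar [(23.0, 0.0, -6.0), (22.0, 0.0, -4.5), (22.0, 0.0, -5.0)]
O0 [(57.0, 1.0, 1.5), (57.0, 1.0, 1.0), (55.0, 1.5, 1.5)]
```

play_rows(rows=[{"dp": [-0.23,-0.05,0.6],"turn": [0,0,0],"fingers": 1},{"dp": [0,0,0.7],"turn": [0,0,0],"fingers": 1},{"dp": [0,0,0.4],"turn": [0,0,0],"fingers": 1},{"dp": [0,0,0.2],"turn": [0,0,0],"fingers": 1},{"dp": [0,0,0.03],"turn": [0,0,0],"fingers": 1}])

```text
clock: 57.68
eef_pos: [495.5, -295.6, 31.2]
tcp_rot: [-3.14, -0.0, 1.5]
contact_force: [0.3, 0.1, -0.4]
opening: 0.41
grasp_force: 26.3
```

play_rows(rows=[{"dp": [0,0,0.03],"turn": [0,0,0],"fingers": 1},{"dp": [0,0,0],"turn": [0,0,0],"fingers": 1},{"dp": [0,0,0],"turn": [0,0,0],"fingers": 1}])

```text
clock: 57.93
eef_pos: [496.1, -295.9, 31.6]
tcp_rot: [3.14, 0.001, 1.499]
contact_force: [1.2, 0.3, -0.2]
opening: 0.41
grasp_force: 26.3
```

play_rows(rows=[{"dp": [0,0,0.02],"turn": [0,0,0],"fingers": 0.8},{"dp": [0,0,0],"turn": [0,0,0],"fingers": 0.5},{"dp": [0,0,0],"turn": [0,0,0],"fingers": 0.2},{"dp": [0,0,0],"turn": [0,0,0],"fingers": 0},{"dp": [0,0,0],"turn": [0,0,0],"fingers": 0}])

```text
clock: 58.35
eef_pos: [495.3, -295.7, 30.2]
tcp_rot: [3.141, 0.0, 1.499]
contact_force: [-0.3, -0.1, 0.5]
opening: 0.903
grasp_force: 0.0
```

play_rows(rows=[{"dp": [0,0,0],"turn": [0,0,0],"fingers": 0},{"dp": [0,0,-0.5],"turn": [0,0,0],"fingers": 0},{"dp": [0,0,-0.9],"turn": [0,0,0],"fingers": 0},{"dp": [0,0,-1],"turn": [0,0,0],"fingers": 0},{"dp": [0,0,-1],"turn": [0,0,0],"fingers": 0}])

```text
clock: 58.77
eef_pos: [494.6, -295.3, 167.1]
tcp_rot: [-3.14, -0.001, 1.499]
contact_force: [0.6, -0.1, 0.4]
opening: 0.999
grasp_force: 0.0
```

play_rows(rows=[{"dp": [-0.5,0.7,-0.5],"turn": [0,0,0],"fingers": 0},{"dp": [-0.6,0.7,-0.3],"turn": [0,0,0],"fingers": 0},{"dp": [-0.5,0,0],"turn": [0,0,0],"fingers": 0},{"dp": [0,0,0],"turn": [0,0,0],"fingers": 0},{"dp": [0,0,0],"turn": [0,0,0],"fingers": 0}])

```text
clock: 59.18
eef_pos: [546.1, -364.0, 197.7]
tcp_rot: [-3.141, -0.0, 1.497]
contact_force: [-0.1, 0.4, 0.6]
opening: 0.998
grasp_force: 0.0
```

```bash
python3 - <<'E'
from h import *
to(540,-350,200,1.5)
L=(('O0',(503.6,-245.9),60,18),('O1',(495,-295),60,18),('B1',(593.7,-287.3),60,18),('B0s',(602.6,-238),10,22),('B2s',(584.9,-336.5),10,22))
for n in('wrist','side','scene'):
    g=grab(n);print(n);fit(g,L)
    if n=='side':ptr(g)
E
```

```text
t 59.1833 p [ 546.1 -364.   197.7] rot [-3.141 -0.     1.497] dp [ 0.34 -0.18 -0.06] turn z -0.03
wrist
O0 [(61.0, 3.0, -1.5), (60.0, 3.5, -1.5), (59.0, 3.0, -2.0)]
O1 [(66.0, 2.5, 1.5), (64.0, 2.5, 2.0), (64.0, 2.5, 1.0)]
B1 [(51.0, 1.0, -2.5), (50.0, 1.0, -3.0), (50.0, 0.5, -2.5)]
B0s [(76.0, 0.0, 0.0), (76.0, 0.0, -0.5), (75.0, -0.5, 0.0)]
B2s [(66.0, 0.0, -0.5), (65.0, 0.5, -0.5), (65.0, 0.0, 0.0)]
side
O0 [(77.0, 0.0, -1.0), (77.0, -0.5, -1.0), (76.0, 0.5, -0.5)]
O1 [(93.0, 1.5, 1.5), (93.0, 1.5, 1.0), (93.0, 1.5, 0.5)]
B1 [(59.0, 5.0, -5.0), (59.0, 4.5, -3.5), (59.0, 4.5, -4.0)]
B0s [(71.0, -1.0, -2.0), (71.0, -1.0, -2.5), (71.0, -1.0, -3.0)]
B2s [(50.0, -0.5, -3.0), (50.0, -0.5, -3.5), (50.0, -1.0, -2.5)]
scene
O0 [(33.0, 5.5, -2.5), (33.0, 5.0, -1.5), (33.0, 5.0, -2.0)]
O1 [(39.0, 2.0, 0.5), (38.0, 3.0, 1.0), (38.0, 3.0, 0.5)]
B1 [(31.0, 3.0, -4.0), (31.0, 3.0, -4.5), (31.0, 3.0, -5.0)]
B0s [(45.0, 1.0, -1.5), (45.0, 1.0, -2.0), (45.0, 0.5, -1.5)]
B2s [(39.0, 1.5, -2.5), (39.0, 1.0, -1.5), (39.0, 1.0, -2.0)]
```

All jars are within about 3 mm of their spots. Last check of the eye, then hand in.

```bash
python3 - <<'E'
from h import *
b=grab('side');h=cv2.cvtColor(b['pixels'],cv2.COLOR_RGB2HSV)
n,l,st,c=cv2.connectedComponentsWithStats(cv2.inRange(h,(18,70,50),(34,255,255)))
for i in range(1,n):
    p=w(b,*(st[i,:2]+(st[i,2:4]-1)/2),18)
    if st[i,4]>4 and 500<p[0]<800 and 0<p[1]<200: print(st[i].tolist(),p)
ptr(b)
s=r.sense();print(s['clock'],s['contact_force'])
x=r.sign_off();print(x)
E
```

```text
[193, 173, 8, 7, 20] [743.7  60.8  18. ]
[193, 184, 12, 10, 46] [702.3  93.3  18. ]
59.3833 [-0.51382339  0.8459947  -0.16955103]
the job is handed in; nothing more can be done
None
```

The job is handed in at 59 s. The tray held three jars, one blue and two orange; all three stand upright within about 3 mm of their spots. One orange jar was knocked aside late in the run and I put it back. The tray is pushed home to its stop, the hook is back in its stand, and the red pointer was in the green band when last measured, just after the wheel was turned.

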